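Weigh two alike ore specimens and seat the heavy one in the locating corner

TASK

One of the two black specimen blocks is well filled with ore and heavy, the other is mostly resin and light. Set one of them on the round pan of the tilting beam balance and let go to find out which is which (the pan sinks under the heavy block and stays up under the light one). Then put the heavy block flat on the white sloping plate, its long side parallel to the longer blue rail, and let it slide fully home against both rails in the low corner; leave the light one lying flat on the bench or on the pan, and do not disturb the timer, the weighing dish or the tape.

Things in the scene. Friction and masses are not known exactly. Their poses are not given: they have to be found in the camera images.
- block_1_c (a point): middle of a specimen block: black, 44 mm long (its x), 32 mm wide (its y), 24 mm high (its z, up at the start), with a copper-coloured polished face on top. The origin is 12 mm above its underside. It starts flat on the bench, long axis within 0.4 rad of world x. It weighs either about 110 g or about 55 g (within 10 percent), the other block the other; they look the same.
- block_2_c (a point): centre of the other specimen block, alike in size, look and axes to block_1.
- pan (a point): centre of the upper face of the fixed beam balance's round, flat, rimless aluminium pan (80 mm across). z is its normal, up; y points outward along the beam. The pivot is 115 mm from here along -y and 22 mm lower, the brass counterweight beyond it. The empty pan stands 87 mm above the bench, fully down 69 mm. A little over 80 g at its centre sinks it; under 1 N pushes it down.
- beam (a joint): tilt of the balance beam, rad: -0.08 with the pan fully up (empty or with a light load), +0.08 with the pan fully down (heavy block on it). The beam takes less than a second to settle.
- corner (a point): low corner of the sloping white plate, on its upper face where the inner faces of the two blue rails would meet, 22 mm above the bench. z is the plate's normal, 25 degrees from vertical. x and y lie in the plate along the rails, both uphill, each 45 degrees from the steepest line. The corner points to the robot within 0.3 rad. The free plate reaches 100 mm along x and y, nothing beyond it.
- seat (a point): where the middle of a block lies when it is fully home: 22 mm along the corner's x, 16 mm along its y and 12 mm above the plate; same axes as the corner. The block's long axis is then along x. The plate and rails are slippery (friction below 0.2): a block let go on the plate slides down into the corner by itself in less than a second.
- long_rail (a point): middle of the top edge of the longer blue rail, 74 mm long along the corner's x (from x = 4 to 78 mm), 8 mm wide (y = -8 to 0 mm), 8 mm high above the plate; same axes as the corner.
- short_rail (a point): middle of the top edge of the shorter blue rail, 42 mm long along the corner's y (from y = 4 to 46 mm), 8 mm wide (x = -8 to 0 mm), 8 mm high above the plate; same axes as the corner.
- bench_timer: grey bench timer, 62 x 66 x 19 mm, lying on the bench in the front middle; origin at the centre of its underside. Not to be moved.
- weigh_dish: small round aluminium weighing dish, 59 mm across, 13 mm high, at the front, left of the timer; origin at the centre of its underside. Not to be moved.
- tape: roll of brown tape, 90 mm across, 48 mm high, at the front right; origin at the centre of its underside. Not to be moved.
Not all that is in view belongs to the job. Leave any turquoise look-alike of the part that bears block_2_c alone.

How it is judged:
On the way:
1. one of the two blocks rests on the balance pan, let go by the gripper ((((horizontal distance between block_1_c and pan below 0.035 m and z of block_1_c in the frame of pan between 0.007 and 0.017 m) and contact force between the fingers and block_1 below 0.05 N) or ((horizontal distance between block_2_c and pan below 0.035 m and z of block_2_c in the frame of pan between 0.007 and 0.017 m) and contact force between the fingers and block_2 below 0.05 N))), for 0.5 s.
At the end, for the whole second after the job is handed in: The heavy block lies flat on the sloping plate, long side along the long rail and home against both rails (centre within 3 mm of its seat each way, aligned within 0.07 rad), let go and at rest; the light block lies flat and at rest, on the bench or on the balance pan (x of block_2_c in the frame of corner between 0.0195 and 0.025 m and y of block_2_c in the frame of corner between 0.0135 and 0.019 m and z of block_2_c in the frame of corner between 0.0095 and 0.0145 m and angle between the x axis of block_2_c and the x axis of corner, either way round below 0.07 rad and angle between the z axis of block_2_c and the z axis of corner, either way round below 0.07 rad and linear speed of each of block_2, block_1 below 0.01 m/s and contact force between the fingers and block_2 below 0.05 N and contact force between the fingers and block_1 below 0.05 N and angle between block_1_c's own z axis and vertical below 0.15 rad and ((horizontal distance between block_1_c and pan below 0.035 m and z of block_1_c in the frame of pan between 0.007 and 0.017 m) or height (world z) of block_1_c between 0.008 and 0.016 m)); the robot touches nothing.
It fails at once if the timer is moved more than 20 mm (distance of bench_timer from where it was at the start of the episode above 0.02 m).
It fails at once if the weighing dish is moved more than 20 mm (distance of weigh_dish from where it was at the start of the episode above 0.02 m).
It fails at once if the roll of tape is moved more than 20 mm (distance of tape from where it was at the start of the episode above 0.02 m).
It also fails if it takes over 61 s, if anything falls off the work surface, if the arm or the gripper's body presses on something with over 40 N, if the wrist force passes 120 N, or if a joint passes its speed limit or range.

ROBOT

A 7-joint arm with a two-finger parallel gripper is mounted at the origin on a cart in front of the work surface, level with it; the furniture and walls round the work are solid. World frame = base frame: x ahead of the robot, y to its left, z up, the work surface at z = 0. Lengths are in m, angles in rad, forces in N, time in s.
With the tool pointing down it reaches from about 0.4 to 0.85 m from the base axis. Payload 4.5 kg.
Tool frame: the origin (TCP) lies at the very end of the fingers, on their centre line; the grasp point (between the pads) lies 19 mm behind it (arm.tcp_to_grasp is the distance from the TCP to the grasp point, in m); z points along the fingers, y is the direction in which the jaws open and shut (so a half turn about z gives the same grasp; the last joint's range is limited). The gripper opens to 85 mm and grips with 20 to 120 N. Pads are 22 mm wide; open, the fingers measure 114 mm over their backs; the gripper's body (76 mm by 85 mm) begins 54 mm behind the grasp point. The pads swing forward as they close: fully open they stand 13 mm farther back than shut.
Start: joints at [-1.229, 0.689, -0.195, 1.565, 0.157, 0.902, -0.215], TCP at [0.189, 0.596, 0.2] pointing down, gripper open.
Joint ranges: [-3.01, 3.01], [-0.46, 2.08], [-1.47, 1.51], [0.13, 2.56], [-1, 4.14], [0.04, 2.09], [-2.66, 2.66]. Speed limits (rad/s): [2.57, 2.57, 3.14, 3.14, 3.14, 3.14, 3.14].

INTERFACE

Orientations are given as a unit quaternion [x, y, z, w].
In Python, from rig import arm gives the robot as it stands.
- The arm moves only by the tool arm_command, never from a script. Its argument "deltas" is a list of rows, each a list of 3 entries, a list of its own where there are three numbers: the opening, from -1 (shut) to 1 (fully open), then the shift along the tool's x, y, z in mm, then the turn, a rotation vector about the tool's x, y, z in rad. In form: [[jaw, [tx, ty, tz], [ax, ay, az]], ...]. A call has 1 to 12 rows; each row is the pose to reach, as a shift and turn from the pose measured when the call began, along the tool's axes at that moment; what a row does not reach only later rows make up. A row lasts 1/12 s, in which the tool goes at most 41.7 mm and 7.16 degrees, less where a joint would pass 70% of its speed; a pose out of reach is approached as far as the arm can. A call with a gripper value outside its range is refused whole. The fingers move at their own pace and stop on an object; the grip force is fixed at half the most. Time passes only in rows, so rows that repeat a pose let the fingers close. It gives the time, the measured TCP pose, the force and the opening at its end, in the units of the state.
- arm.read_state(): the state, without advancing time (a new reading comes with each control period).
- arm.read_camera(name): name is "scene" or "side" or "wrist"; returns (picture, depth): 384x512x3 uint8, red, green, blue; 384x512 float32, m along the optical axis (not along the pixel's ray), 0 where there is no reading.
- arm.get_calibration(name): a dict with "fx", "fy", "cx", "cy" (pixels), "dist" ([k1, k2, p1, p2, k3] as OpenCV has them; the pictures are not rectified), "world_to_cam" (4x4, takes a point from world to camera coordinates); the wrist camera has in their place "hand_eye" (4x4, takes a point from camera to tool coordinates, whose origin is the TCP and whose axes are the flange's). Camera axes: x right, y down, z forward; pixel columns grow to the right and rows downward; lengths in m; the calibration is good to about 2 mm. A picture is of the moment at which its call begins: read the wrist's pose just before it. get_calibration takes no time and is no camera call.
- arm.hand_in(): hands the job in, once; it reports no verdict.
The state is a dict: "time": time; "joint_pos": joint angles; "joint_vel": joint speeds; "tau": joint torques, N m; "position": TCP position; "tool_rot": TCP orientation; "contact_force": force on the tool from outside, world axes, zero at the start; "wrist_torque": the same for the moment, N m; "width": finger opening in m.
Only numpy, scipy, OpenCV 4.12 (cv2) and the standard library are available. Lean on these libraries where they do the work, as an engineer would, in place of code of your own. Each camera call takes 0.05 s, during which the arm holds its last target.

## Working session

There is one attempt and no reset: what is moved stays moved. The work goes in short steps, Python scripts to look and compute and a tool call to move; the robot and the scene stay as the last step left them, time stands still between calls to the robot, and variables do not carry over. Pictures are saved under pics/ and viewed, and the job is handed in when it is done.

Besides the shell and the picture viewer there is one more tool, called after ">>>" in YAML: its name, and indented under it one key for each argument. arm_command: Moves the arm, as the interface text tells. Its arguments: {"type":"object","properties":{"deltas":{"type":"array"}},"required":["deltas"]}

```bash
mkdir -p pics; ls; cat > h.py <<'E'
import numpy as np,cv2
from rig import arm
from scipy.spatial.transform import Rotation as R
def snap(n,f):
    s=arm.read_state(); im,d=arm.read_camera(n)
    cv2.imwrite(f'pics/{f}.png',im[:,:,::-1]); np.savez(f'pics/{f}.npz',im=im,d=d,p=s['position'],q=s['tool_rot'])
    return im,d
def cam(n,f):
    c=arm.get_calibration(n)
    K=np.array([[c['fx'],0,c['cx']],[0,c['fy'],c['cy']],[0,0,1]]);D=np.array(c['dist'],float)
    if 'hand_eye' in c:
        z=np.load(f'pics/{f}.npz');T=np.eye(4);T[:3,:3]=R.from_quat(z['q']).as_matrix();T[:3,3]=z['p']
        C=T@np.array(c['hand_eye'])
    else: C=np.linalg.inv(np.array(c['world_to_cam']))
    return K,D,C
def rays(n,f,px):
    K,D,C=cam(n,f);u=cv2.undistortPoints(np.array(px,float).reshape(-1,1,2),K,D).reshape(-1,2)
    return C[:3,3],np.c_[u,np.ones(len(u))]@C[:3,:3].T
def onz(n,f,px,z):
    o,d=rays(n,f,px);return o+d*((z-o[2])/d[:,2])[:,None]
def deproj(n,f,px):
    d=np.load(f'pics/{f}.npz')['d'];o,r=rays(n,f,px)
    return o+r*np.array([d[int(round(v)),int(round(u))] for u,v in px])[:,None]
E
python3 - <<'E'
from h import *
print({k:np.round(v,3) for k,v in arm.read_state().items()})
for n in('scene','side','wrist'):
    snap(n,n+'0')
    c=arm.get_calibration(n);print(n,{k:np.round(v,3).tolist() for k,v in c.items()})
E
```

```text
pics
{'time': np.float64(0.0), 'joint_pos': array([-1.229,  0.69 , -0.194,  1.566,  0.157,  0.903, -0.215]), 'joint_vel': array([ 0.   , -0.001,  0.   ,  0.001,  0.001,  0.001, -0.001]), 'tau': array([-0.0000e+00, -5.3961e+01, -1.2660e+00, -1.5854e+01,  9.0000e-03,
        9.0000e-03, -0.0000e+00]), 'position': array([0.189, 0.595, 0.199]), 'tool_rot': array([ 0.153,  0.988, -0.001, -0.   ]), 'contact_force': array([ 0.55 , -0.103, -0.027]), 'wrist_torque': array([ 0.014,  0.043, -0.016]), 'width': np.float64(0.086)}
scene {'fx': 377.404, 'fy': 377.404, 'cx': 253.146, 'cy': 186.36, 'dist': [0.043, 0.0, 0.0, 0.0, 0.0], 'world_to_cam': [[0.702, -0.713, 0.007, -0.394], [-0.517, -0.516, -0.683, 0.275], [0.49, 0.476, -0.731, 0.937], [0.0, 0.0, 0.0, 1.0]]}
side {'fx': 434.61, 'fy': 434.61, 'cx': 250.842, 'cy': 188.556, 'dist': [-0.134, 0.0, 0.0, 0.0, 0.0], 'world_to_cam': [[-0.565, 0.825, 0.013, 0.306], [0.723, 0.502, -0.475, -0.289], [-0.398, -0.259, -0.88, 1.604], [0.0, 0.0, 0.0, 1.0]]}
wrist {'fx': 278.664, 'fy': 278.664, 'cx': 257.172, 'cy': 193.616, 'dist': [-0.036, 0.0, 0.0, 0.0, 0.0], 'hand_eye': [[0.001, -0.951, -0.308, 0.078], [1.0, 0.001, 0.0, -0.001], [0.0, -0.308, 0.951, -0.173], [0.0, 0.0, 0.0, 1.0]]}
```

View pics/scene0.png

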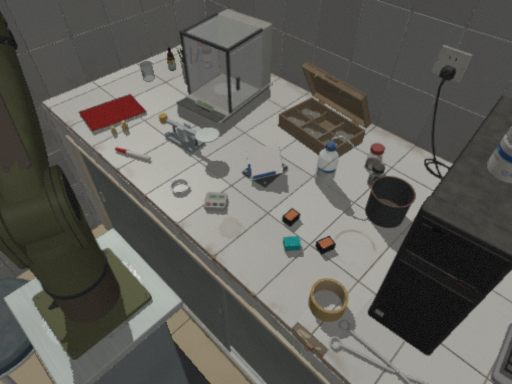

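View pics/side0.png

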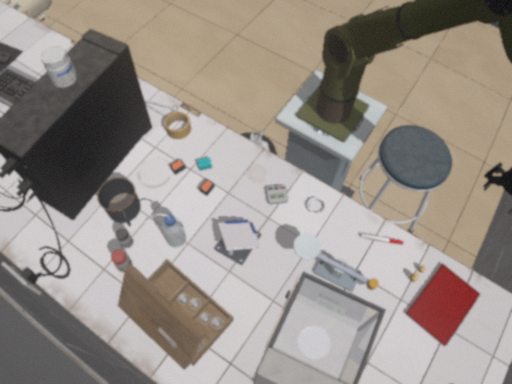

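View pics/wrist0.png

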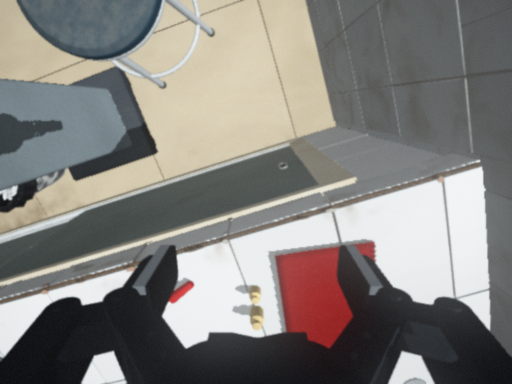

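The scene view shows the two black blocks with copper faces at (291,216) and (326,244), with the turquoise look-alike at (292,243). The pan is at (208,134), the white plate at (263,163), the timer at (216,200), the dish at (180,187) and the tape at (328,299). I'll confirm this in enlarged crops and measure.

```bash
python3 - <<'E'
from h import *
a=np.load('pics/scene0.npz')['im'][:,:,::-1];b=np.load('pics/side0.npz')['im'][:,:,::-1]
A=cv2.resize(a[110:270,150:350],None,fx=4,fy=4,interpolation=cv2.INTER_CUBIC)[:600]
B=cv2.resize(b[120:280,150:350],None,fx=4,fy=4,interpolation=cv2.INTER_CUBIC)[:600]
cv2.imwrite('pics/cA.png',A);cv2.imwrite('pics/cB.png',B)
for n,px in(('scene',[(291,216),(326,244),(208,134),(263,163),(292,243),(216,200),(180,187),(328,299)]),('side',[(206,186),(178,166),(308,244),(240,234),(204,163)])):
    print(n);print(np.round(deproj(n,n+'0',px),3))
E
```

```text
scene
[[ 0.524 -0.189  0.023]
 [ 0.516 -0.32   0.025]
 [ 0.549  0.196  0.089]
 [ 0.608  0.003  0.048]
 [ 0.454 -0.252  0.024]
 [-0.041 -0.584  0.875]
 [ 0.38   0.146  0.001]
 [ 0.404 -0.414  0.002]]
side
[[ 0.532 -0.184  0.024]
 [ 0.525 -0.308  0.025]
 [ 0.541  0.2    0.087]
 [ 0.615  0.01   0.049]
 [ 0.465 -0.244  0.023]]
```

View pics/cA.png

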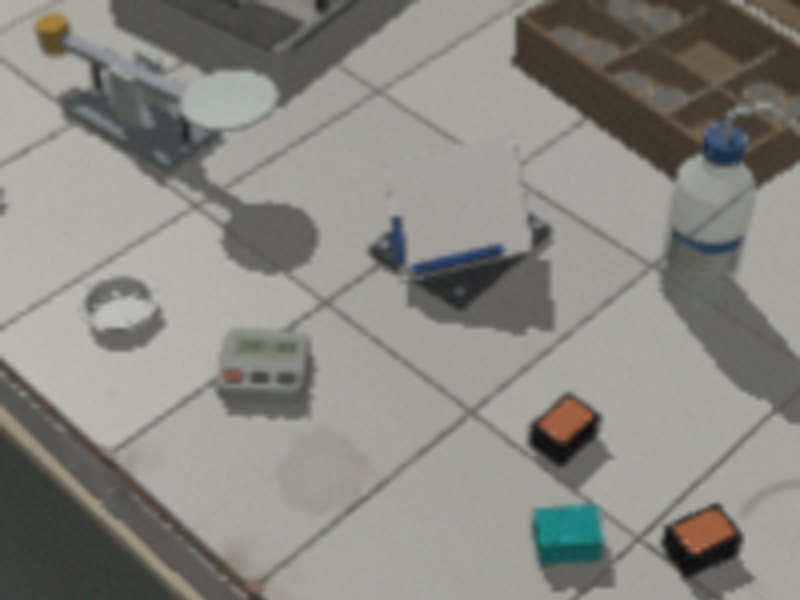

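View pics/cB.png

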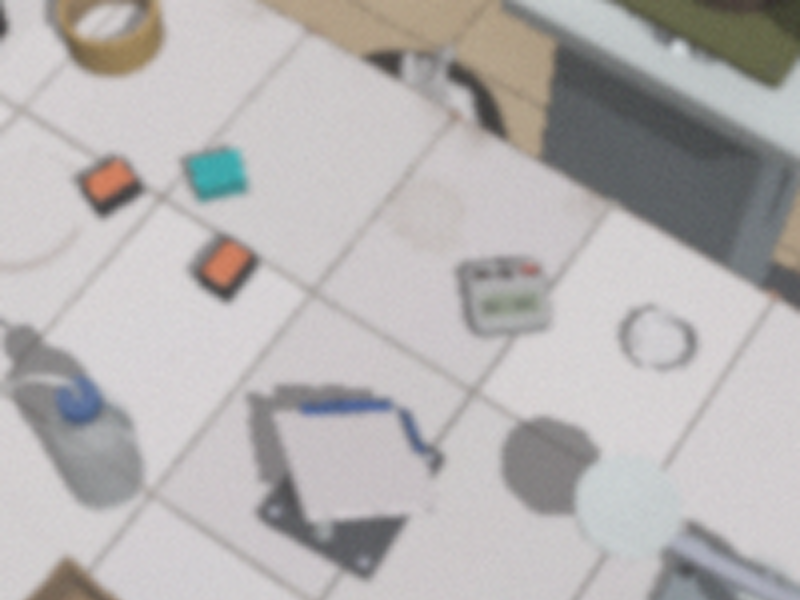

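The crops confirm that the two black blocks with copper tops are the specimens. The plain turquoise box between them is the look-alike, so I'll leave it alone. I'll move to a vantage point where the wrist camera sees everything.

```bash
cat >> h.py <<'E'
def rot(az,tilt=0,):  # tool pointing down, tool x at azimuth az
    x=np.array([np.cos(az),np.sin(az),0]);z=np.array([0,0,-1.]);return np.c_[x,np.cross(z,x),z]
def delta(P,M):
    s=arm.read_state();T=R.from_quat(s['tool_rot'])
    print('t',round(s['time'],2),'shift mm',np.round(T.inv().apply(np.array(P)-s['position'])*1000,1),'turn',np.round((T.inv()*R.from_matrix(M)).as_rotvec(),3))
E
python3 - <<'E'
from h import *
delta([.5,.12,.3],rot(np.pi/2))
E
```

```text
t 0.15 shift mm [-440.1 -358.8  -99.8] turn [-1.000e-03  1.000e-03  1.263e+00]
```

>>> arm_command:
  deltas:
    - [1,[-40,-32,-30],[0,0,0.1]]
    - [1,[-440,-359,-100],[0,0,1.263]]
    - [1,[-440,-359,-100],[0,0,1.263]]
    - [1,[-440,-359,-100],[0,0,1.263]]
    - [1,[-440,-359,-100],[0,0,1.263]]
    - [1,[-440,-359,-100],[0,0,1.263]]
    - [1,[-440,-359,-100],[0,0,1.263]]
    - [1,[-440,-359,-100],[0,0,1.263]]
    - [1,[-440,-359,-100],[0,0,1.263]]
    - [1,[-440,-359,-100],[0,0,1.263]]
    - [1,[-440,-359,-100],[0,0,1.263]]
    - [1,[-440,-359,-100],[0,0,1.263]]

```text
time: 1.15
position: [0.4573, 0.1839, 0.2887]
tool_rot: [0.708, 0.707, -0.001, 0.0]
contact_force: [0.4, 0.6, -0.7]
width: 0.0853
```

```bash
python3 - <<'E'
from h import *
s=arm.read_state();print(np.round(s['position'],3),np.round(s['joint_pos'],2),np.round(s['joint_vel'],2))
delta([.5,.12,.3],rot(np.pi/2))
E
```

```text
[0.457 0.184 0.289] [-0.59  0.4   0.17  1.84 -0.08  0.9  -0.39] [ 0.98  0.04  0.05 -0.33 -0.02  0.29  1.06]
t 1.15 shift mm [-63.9  42.8 -11.2] turn [-0.001  0.002 -0.001]
```

>>> arm_command:
  deltas:
    - [1,[-64,43,-11],[0,0,0]]
    - [1,[-64,43,-11],[0,0,0]]
    - [1,[-64,43,-11],[0,0,0]]
    - [1,[-64,43,-11],[0,0,0]]

```text
time: 1.48
position: [0.5013, 0.1171, 0.2999]
tool_rot: [0.71, 0.705, -0.001, 0.001]
contact_force: [-0.3, 0.5, 0.2]
width: 0.0854
```

```bash
python3 - <<'E'
from h import *
s=arm.read_state();print(np.round(s['position'],4),np.round(s['joint_pos'],2),np.abs(s['joint_vel']).max())
snap('wrist','w1')
delta([.52,-.16,.25],rot(np.pi/2))
E
```

```text
[0.5013 0.1171 0.2999] [-0.44  0.43  0.18  1.76 -0.09  0.96 -0.23] 0.06473086693826262
t 1.53 shift mm [-279.4   20.8   49.9] turn [-0.001  0.001 -0.003]
```

View pics/w1.png

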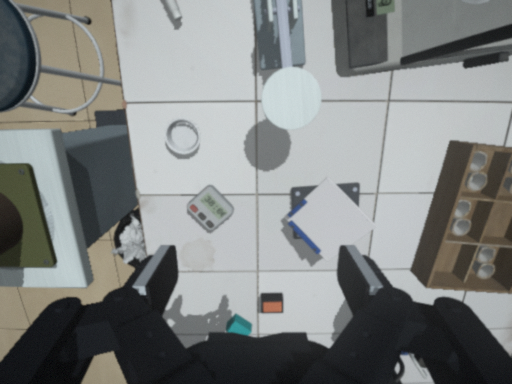

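From the wrist view, the pan is at (292,98), the plate at (330,215) with blue rails at (300,237) and (297,207), and block A at (272,302). Next I'll move over the blocks for a second view.

>>> arm_command:
  deltas:
    - [1,[-220,15,20],[0,0,0]]
    - [1,[-220,15,20],[0,0,0]]
    - [1,[-220,15,20],[0,0,0]]
    - [1,[-220,15,20],[0,0,0]]
    - [1,[-220,15,20],[0,0,0]]
    - [1,[-220,15,20],[0,0,0]]
    - [1,[-220,15,20],[0,0,0]]
    - [1,[-220,15,20],[0,0,0]]

```text
time: 2.2
position: [0.5141, -0.0989, 0.2794]
tool_rot: [0.708, 0.706, -0.001, -0.001]
contact_force: [0.8, 1.0, -0.4]
width: 0.0856
```

```bash
python3 - <<'E'
from h import *
s=arm.read_state();print(np.round(s['position'],4),np.round(s['joint_pos'],2),np.abs(s['joint_vel']).max())
snap('wrist','w2')
E
```

```text
[ 0.5141 -0.0989  0.2794] [-0.02  0.46  0.19  1.77 -0.1   0.92  0.21] 0.035220325619961204
```

View pics/w2.png

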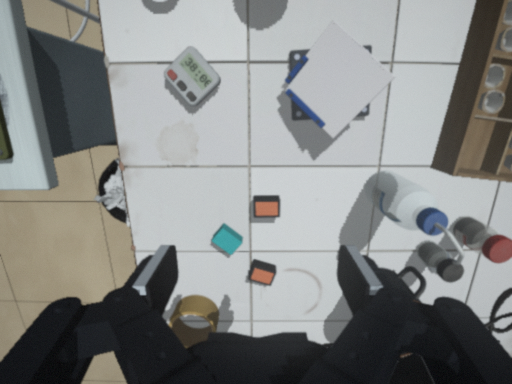

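In w2 the blocks are at (266,207) for A and (263,272) for B, with the turquoise one at (227,240). I'll triangulate the copper faces across all views, then do the plate corners and pan.

```bash
cat >> h.py <<'E'
def tri(obs):
    A=np.zeros((3,3));b=np.zeros(3);L=[]
    for n,f,p in obs:
        o,d=rays(n,f,[p]);d=d[0]/np.linalg.norm(d[0]);M=np.eye(3)-np.outer(d,d);A+=M;b+=M@o;L.append((o,M))
    x=np.linalg.solve(A,b);return x,[round(1000*np.linalg.norm(M@(x-o)),1) for o,M in L]
def comps(mask,lo):
    n,l,s,c=cv2.connectedComponentsWithStats(mask.astype(np.uint8))
    return [(s[i,4],np.round(c[i],1),cv2.minAreaRect(np.argwhere(l==i)[:,::-1].astype(np.float32))) for i in range(1,n) if s[i,4]>=lo]
def copper(f):
    h=cv2.cvtColor(np.load(f'pics/{f}.npz')['im'],cv2.COLOR_RGB2HSV)
    return comps((h[...,0]>3)&(h[...,0]<14)&(h[...,1]>130)&(h[...,2]>110),25)
def teal(f):
    h=cv2.cvtColor(np.load(f'pics/{f}.npz')['im'],cv2.COLOR_RGB2HSV);return h
E
python3 - <<'E'
from h import *
for f in('scene0','side0','w1','w2'):
    print(f)
    for a,c,r in copper(f): print(a,c,np.round(r[1],1),np.round(deproj(f.rstrip('012').replace('w','wrist') if f[0]=='w' else f[:-1],f,[c])[0],3))
E
```

```text
scene0
75 [291.  214.5] [ 7.2 11.2] [ 0.529 -0.185  0.022]
91 [325.5 242.2] [ 7.6 12.5] [ 0.52  -0.315  0.025]
side0
33 [176.9 164.6] [4.2 7.6] [ 0.524 -0.312  0.029]
32 [206.  185.2] [4.2 7.8] [ 0.53  -0.186  0.024]
w1
w2
```

```bash
python3 - <<'E'
from h import *
im=np.load('pics/w2.npz')['im'];print(im[207,260:272:3],im[272,263],cv2.cvtColor(im,cv2.COLOR_RGB2HSV)[207,266])
im=np.load('pics/w1.npz')['im'];print(im[306,272])
def cop(f):
    im=np.load(f'pics/{f}.npz')['im'].astype(int);r,g,b=im[...,0],im[...,1],im[...,2]
    return comps((r>110)&(r-g>50)&(g>b),25)
ob={'A':[],'B':[]}
for f,n in(('scene0','scene'),('side0','side'),('w1','wrist'),('w2','wrist')):
    print(f)
    for a,c,r in cop(f):
        p=onz(n,f,[c],.024)[0]
        k='A' if np.hypot(p[0]-.53,p[1]+.186)<.04 else 'B' if np.hypot(p[0]-.52,p[1]+.315)<.04 else None
        if k:
            ob[k].append((n,f,c)); q=onz(n,f,cv2.boxPoints(r),.024);e=[q[1]-q[0],q[2]-q[1]];e=max(e,key=np.linalg.norm)
            print(k,a,c,np.round(p,4),'yaw',round(np.arctan(e[1]/e[0]),3),'len',round(np.linalg.norm(e),4))
for k in ob: print(k,*tri(ob[k]))
E
```

```text
[[182 119  93]
 [185 120  94]
 [183 118  92]
 [186 120  94]] [184 119  93] [  9 127 183]
[179 113  88]
scene0
A 64 [291.1 214.3] [ 0.5284 -0.1856  0.024 ] yaw 0.08 len 0.0343
B 84 [325.7 242.2] [ 0.5209 -0.315   0.024 ] yaw -0.276 len 0.0352
side0
B 58 [177.  164.5] [ 0.5221 -0.3146  0.024 ] yaw -0.273 len 0.0344
A 65 [206.2 185.3] [ 0.5296 -0.1853  0.024 ] yaw -0.086 len 0.0342
w1
A 143 [272.  306.5] [ 0.5289 -0.1845  0.024 ] yaw 0.085 len 0.0322
w2
A 270 [266.1 208. ] [ 0.5284 -0.1844  0.024 ] yaw -0.001 len 0.0326
B 201 [261.8 275.7] [ 0.5219 -0.3141  0.024 ] yaw -0.32 len 0.0347
A [ 0.52889517 -0.18524834  0.023012  ] [np.float64(0.1), np.float64(0.5), np.float64(0.1), np.float64(0.6)]
B [ 0.52172128 -0.3148238   0.0230657 ] [np.float64(0.2), np.float64(0.2), np.float64(0.2)]
```

```bash
python3 - <<'E'
from h import *
a=np.load('pics/w1.npz')['im'][:,:,::-1];b=np.load('pics/w2.npz')['im'][:,:,::-1]
A=cv2.resize(a[165:275,275:385],None,fx=5,fy=5,interpolation=cv2.INTER_CUBIC)
B=cv2.resize(b[10:145,275:410],None,fx=4,fy=4,interpolation=cv2.INTER_CUBIC)
cv2.imwrite('pics/c1.png',A);cv2.imwrite('pics/c2.png',B)
E
```

```text
(no output)
```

View pics/c1.png

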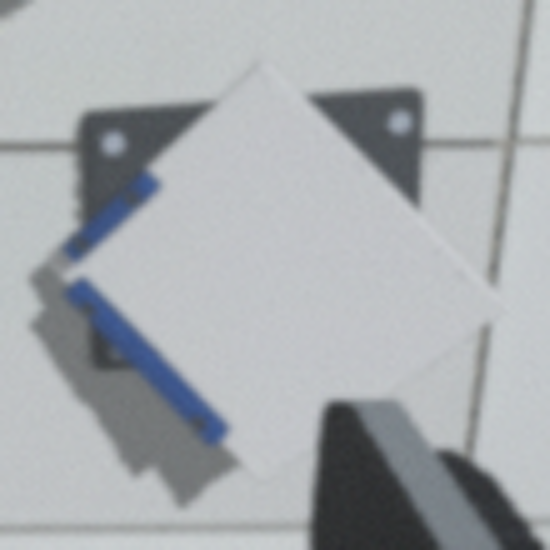

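View pics/c2.png

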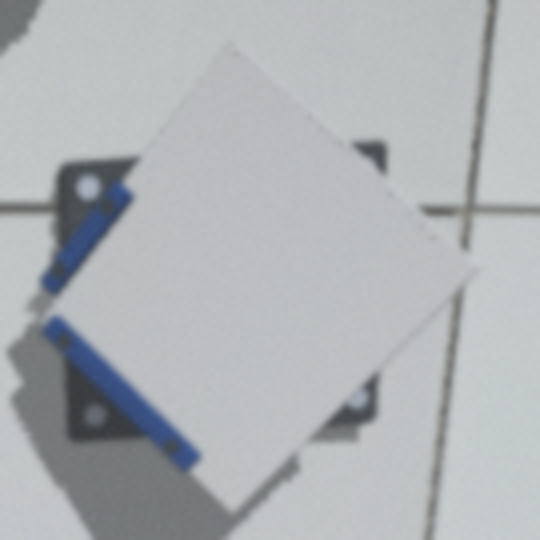

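```bash
cat > m.py <<'E'
from h import *
def c1(x,y):return((x+.5)/5-.5+275,(y+.5)/5-.5+165)
def c2(x,y):return((x+.5)/4-.5+275,(y+.5)/4-.5+10)
W=lambda a,b:tri([('wrist','w1',c1(*a)),('wrist','w2',c2(*b))])
top=W((262,60),(230,42));right=W((500,312),(480,268))
sl=W((152,172),(119,182));  # short rail high end outer? 
lh=W((230,430),(200,458))
print(top,right,lh)
# plane from depth
P=[]
for f,poly,cf in(('w1',[(262,80),(470,300),(320,390),(240,410),(100,275)],c1),('w2',[(230,60),(455,270),(235,490),(210,450),(75,310)],c2)):
    m=np.zeros((384,512),np.uint8);cv2.fillPoly(m,[np.array([cf(*p) for p in poly],np.int32)],1)
    m=cv2.erode(m,np.ones((3,3)));px=np.argwhere(m)[:,::-1];d=np.load(f'pics/{f}.npz')['d'];px=[p for p in px if d[p[1],p[0]]>0]
    Q=deproj('wrist',f,px);c=np.median(Q,0);
    for _ in range(3):
        n=np.linalg.svd(Q-Q.mean(0),full_matrices=False)[2][2];n*=np.sign(n[2]);r=(Q-Q.mean(0))@n;Q=Q[abs(r)<2.5*r.std()+1e-9]
    print(f,len(Q),'n',np.round(n,4),'tilt',np.degrees(np.arccos(n[2])).round(2),'az',np.degrees(np.arctan2(n[1],n[0])).round(2),'c',np.round(Q.mean(0),4),r.std())
    im=np.load(f'pics/{f}.npz')['im'].astype(int);bl=(im[...,2]-im[...,0]>50)
    # rails tops: on plane offset 8mm
    for a,c,rr in comps(bl,30):
        if not(275<c[0]<400 and c[1]<270):continue
        o,dr=rays('wrist',f,cv2.boxPoints(rr));p0=Q.mean(0)+.008*n
        X=o+dr*(((p0-o)@n)/(dr@n))[:,None];e=[X[1]-X[0],X[2]-X[1]];L=[np.linalg.norm(v) for v in e];v=e[int(np.argmax(L))];v*=np.sign(v[0])
        print('rail',a,c,np.round(L,4),'mid',np.round(X.mean(0),4),'dir',np.round(v/np.linalg.norm(v),4),'az',np.degrees(np.arctan2(v[1],v[0])).round(2))
E
python3 m.py
```

```text
(array([0.61184143, 0.08358198, 0.04520414]), [np.float64(0.5), np.float64(0.5)]) (array([0.68404992, 0.01213256, 0.08199082]), [np.float64(1.3), np.float64(1.3)]) (array([ 0.61041123, -0.04865702,  0.04544481]), [np.float64(0.3), np.float64(0.3)])
w1 2299 n [-0.4311 -0.0283  0.9019] tilt 25.6 az -176.25 c [0.6194 0.0164 0.0504] 0.0007911086570361483
rail 33 [296.2 208.6] [0.0189 0.0047] mid [0.5666 0.0246 0.0343] dir [0.5595 0.7758 0.2917] az 54.2
rail 170 [304.3 237. ] [0.0086 0.0694] mid [ 0.5814 -0.0249  0.0399] dir [ 0.6981 -0.6437  0.3135] az -42.68
w2 4668 n [-0.4193 -0.0269  0.9075] tilt 24.84 az -176.33 c [0.6222 0.0111 0.0516] 0.000814943618806652
rail 67 [295.3  69.5] [0.02  0.006] mid [0.5666 0.0242 0.0351] dir [0.5786 0.7623 0.29  ] az 52.8
rail 217 [305.1 107.9] [0.0069 0.0697] mid [ 0.5816 -0.0258  0.0406] dir [ 0.6832 -0.6677  0.2959] az -44.34
```

```bash
cat > g.py <<'E'
from h import *
t=np.radians(25);yaw=np.radians(3.7)
u=np.array([np.cos(yaw),np.sin(yaw),0]);l=np.array([-np.sin(yaw),np.cos(yaw),0]);s=np.cos(t)*u+np.array([0,0,np.sin(t)])
cx=(s-l)/2**.5;cy=(s+l)/2**.5;cn=np.cross(cx,cy);F=np.c_[cx,cy,cn]
E
python3 - <<'E'
from g import *
print(F.round(4))
C1=np.array([.5815,-.0255,.0405])-F@[.041,-.004,.008]
C2=np.array([.684,.0121,.082])-F@[.1,.1,0]
print('corner from long rail',C1,'from far corner',C2)
for n,P in(('c w1',[.6194,.0164,.0504]),('c w2',[.6222,.0111,.0516]),('top',[.6118,.0836,.0452]),('far',[.684,.0121,.082]),('lrail end',[.6104,-.0487,.0454])): print(n,np.round(F.T@(np.array(P)-C1)*1000,1))
# pan
for f,n,c in(('w1','wrist',(292,98)),('scene0','scene',(208,134)),('side0','side',(307,246))):
    im=np.load(f'pics/{f}.npz')['im'].astype(int)
    print(f,im[c[1],c[0]],[im[c[1]+d,c[0]-d] for d in(12,18,25,35)])
E
```

```text
[[ 0.6852  0.5939 -0.4217]
 [-0.6643  0.747  -0.0273]
 [ 0.2988  0.2988  0.9063]]
corner from long rail [0.55915823 0.00494149 0.0221926 ] from far corner [0.55609588 0.00382881 0.02223275]
c w1 [42.1 52.8 -0.2]
c w2 [47.9 50.8 -0.1]
top [-9.3 96.9 -3.5]
far [98.7 97.4  1.4]
lrail end [77.7 -2.7  0.9]
w1 [205 218 218] [array([201, 214, 216]), array([204, 218, 219]), array([120, 123, 123]), array([105, 106, 106])]
scene0 [171 178 171] [array([75, 81, 81]), array([79, 81, 77]), array([175, 174, 167]), array([178, 176, 170])]
side0 [200 204 205] [array([202, 199, 200]), array([203, 199, 199]), array([203, 199, 200]), array([202, 198, 199])]
```

```bash
python3 - <<'E'
from g import *
for f,n,c in(('w1','wrist',(292,98)),('scene0','scene',(208,134)),('side0','side',(308,244))):
    d=np.load(f'pics/{f}.npz')['d'];px=[(x,y) for y in range(c[1]-40,c[1]+41) for x in range(c[0]-40,c[0]+41) if 0<=y and d[y,x]>0]
    Q=deproj(n,f,px);k=(Q[:,2]>.07)&(Q[:,2]<.1)&(np.hypot(Q[:,0]-.545,Q[:,1]-.198)<.06);Q=Q[k]
    k=np.hypot(*(Q[:,:2]-np.median(Q[:,:2],0)).T)<.046;Q=Q[k]
    (cc,r)=cv2.minEnclosingCircle(Q[:,:2].astype(np.float32));nn=np.linalg.svd(Q-Q.mean(0),full_matrices=False)[2][2];nn*=np.sign(nn[2])
    print(f,len(Q),'mean',Q.mean(0).round(4),'circ',np.round(cc,4),round(r,4),'n',nn.round(3))
im=np.load('pics/w1.npz')['im'][0:160,200:360,::-1];cv2.imwrite('pics/c3.png',cv2.resize(im,None,fx=3.5,fy=3.5,interpolation=cv2.INTER_CUBIC))
E
```

```text
w1 2905 mean [0.5471 0.2012 0.0865] circ [0.5474 0.2008] 0.0399 n [-0.01   0.078  0.997]
scene0 292 mean [0.5457 0.1967 0.0862] circ [0.5481 0.1985] 0.0415 n [-0.012  0.077  0.997]
side0 568 mean [0.5497 0.2008 0.0861] circ [0.5487 0.2019] 0.0417 n [-0.008  0.084  0.996]
```

View pics/c3.png

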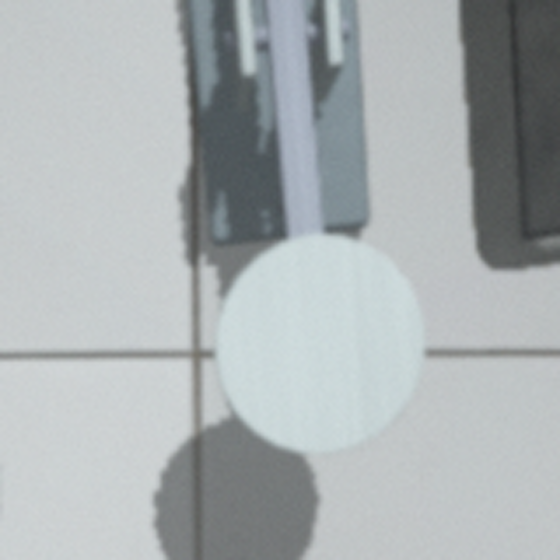

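Measured so far:
- **Block A:** (0.529, -0.185), yaw about 0.
- **Block B:** (0.5217, -0.3148), yaw about -0.29.
- **Pan:** (0.5475, 0.2008, 0.0865).
- **Corner:** (0.5585, 0.0045, 0.022), yaw 3.7°.

I'll grasp block A first, across its length.

```bash
python3 - <<'E'
from g import *
delta([.5288,-.185,.004],rot(np.pi/2))
E
```

```text
t 2.25 shift mm [-87.6  15.1 275.4] turn [-0.002 -0.001  0.   ]
```

>>> arm_command:
  deltas:
    - [1,[-44,8,40],[0,0,0]]
    - [1,[-87,15,70],[0,0,0]]
    - [1,[-87,15,110],[0,0,0]]
    - [1,[-87,15,150],[0,0,0]]
    - [1,[-87,15,190],[0,0,0]]
    - [1,[-87,15,220],[0,0,0]]
    - [1,[-87,15,240],[0,0,0]]
    - [1,[-87,15,255],[0,0,0]]
    - [1,[-87,15,265],[0,0,0]]
    - [1,[-87,15,272],[0,0,0]]
    - [1,[-87,15,275],[0,0,0]]
    - [1,[-87,15,275],[0,0,0]]

```text
time: 3.25
position: [0.5293, -0.1834, 0.0046]
tool_rot: [0.706, 0.708, -0.0, -0.001]
contact_force: [-0.2, -0.3, 0.2]
width: 0.0857
```

```bash
python3 - <<'E'
from g import *
delta([.5288,-.185,.004],rot(np.pi/2))
snap('wrist','w3')
E
```

```text
t 3.25 shift mm [-1.6 -0.5  0.6] turn [-0.002 -0.001  0.002]
```

View pics/w3.png

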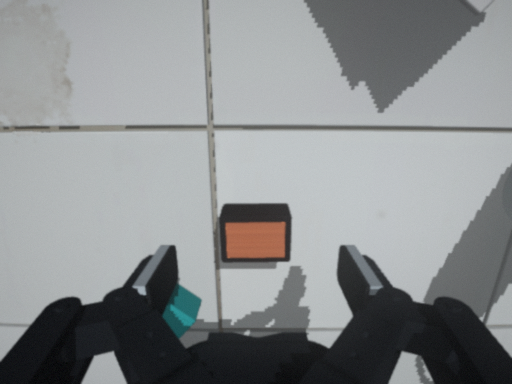

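The block sits centred between the fingers in w3, its copper face at (255,241). I'll check its position in this close view, then close.

```bash
python3 - <<'E'
from g import *
im=np.load('pics/w3.npz')['im'].astype(int);r,g,b=im[...,0],im[...,1],im[...,2]
for a,c,rr in comps((r>110)&(r-g>50)&(g>b),100): print(a,c,onz('wrist','w3',[c],.0235),[x for x in np.round(onz('wrist','w3',cv2.boxPoints(rr),.0235)[:,:2],4)])
E
```

```text
1972 [255.2 239.4] [[ 0.5284791  -0.18512508  0.0235    ]] [array([ 0.5108, -0.1742]), array([ 0.5458, -0.1734]), array([ 0.547 , -0.1971]), array([ 0.5104, -0.198 ])]
```

>>> arm_command:
  deltas:
    - [0.2,[-1.5,-0.5,0.5],[0,0,0]]
    - [-0.2,[-1.5,-0.5,0.5],[0,0,0]]
    - [-1,[-1.5,-0.5,0.5],[0,0,0]]
    - [-1,[-1.5,-0.5,0.5],[0,0,0]]
    - [-1,[-1.5,-0.5,0.5],[0,0,0]]
    - [-1,[-1.5,-0.5,0.5],[0,0,0]]
    - [-1,[-1.5,-0.5,0.5],[0,0,0]]
    - [-1,[-1.5,-0.5,0.5],[0,0,0]]

```text
time: 3.97
position: [0.529, -0.1854, 0.0046]
tool_rot: [0.707, 0.708, -0.0, -0.001]
contact_force: [0.5, -0.1, 0.8]
width: 0.0001
```

The gripper closed to a width of zero, so it missed the block. I'll look before doing anything else.

```bash
python3 - <<'E'
from g import *
snap('wrist','w4');snap('side','side1')
im=np.load('pics/side1.npz')['im'][130:230,130:260,::-1];cv2.imwrite('pics/c4.png',cv2.resize(im,None,fx=5,fy=5,interpolation=cv2.INTER_CUBIC))
print(arm.read_state()['width'])
E
```

```text
0.00015145158759474392
```

View pics/w4.png

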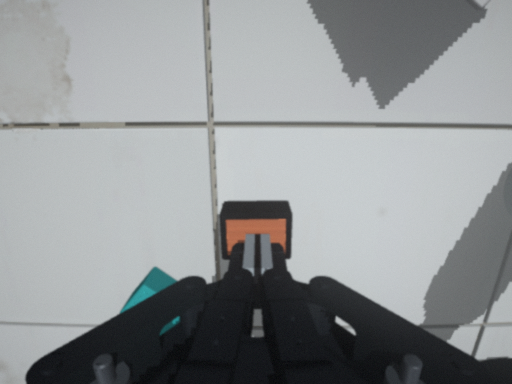

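View pics/c4.png

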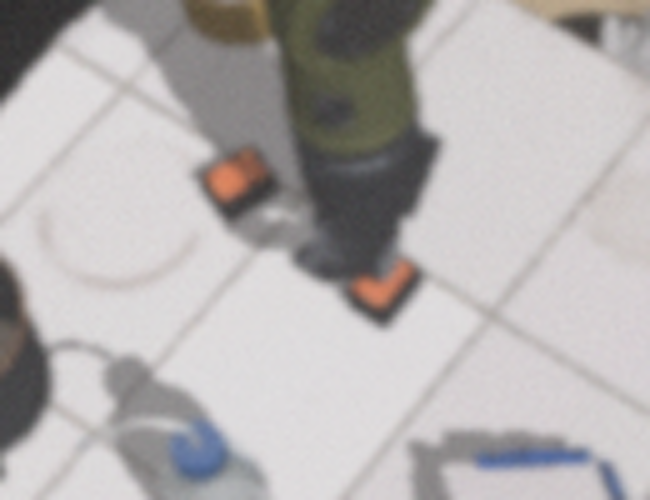

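```bash
python3 - <<'E'
from g import *
d=np.load('pics/w4.npz')['d']
px=[(248,238),(266,238),(248,250),(266,250),(250,265),(235,225),(280,225),(235,210),(300,150)]
for p,q in zip(px,deproj('wrist','w4',px)): print(p,d[p[1],p[0]].round(4),q.round(4))
px=[(206,186),(204,188),(209,184)]
K,D,C=cam('side','side1')
for P in([.529,-.1854,.0046],[.529,-.1854,.03]):
    w=np.linalg.inv(C);print(cv2.projectPoints(np.array([P]),cv2.Rodrigues(w[:3,:3])[0],w[:3,3],K,D)[0].ravel())
    w=np.linalg.inv(cam('wrist','w4')[2]);K2,D2,_=cam('wrist','w4');print('w',cv2.projectPoints(np.array([P]),cv2.Rodrigues(w[:3,:3])[0],w[:3,3],K2,D2)[0].ravel())
E
```

```text
(248, 238) 0.1473 [ 0.5245 -0.1754  0.0446]
(266, 238) 0.1464 [ 0.534  -0.175   0.0455]
(248, 250) 0.1349 [ 0.5249 -0.1753  0.0576]
(266, 250) 0.1349 [ 0.5336 -0.1752  0.0577]
(250, 265) 0.1239 [ 0.5262 -0.1762  0.0695]
(235, 225) 0.1673 [ 0.516  -0.1772  0.0242]
(280, 225) 0.1686 [ 0.5432 -0.1776  0.023 ]
(235, 210) 0.1689 [ 0.5159 -0.1691  0.02  ]
(300, 150) 0.1792 [ 0.5568 -0.136  -0.0016]
[206.72846677 187.98319445]
w [256.6624567  224.22497558]
[206.13278892 184.27340374]
w [256.57336704 241.90803739]
```

```bash
python3 - <<'E'
from g import *
print(arm.tcp_to_grasp,[x for x in dir(arm) if x[0]!='_'],np.round(arm.read_state()['contact_force'],2))
for u in (250,265):
  px=[(u,v) for v in range(228,246,2)]
  for p,q in zip(px,deproj('wrist','w4',px)): print(p,q.round(4))
E
```

```text
0.0187 ['MotionError', 'get_calibration', 'hand_in', 'read_camera', 'read_state', 'tcp_to_grasp'] [-0.25  0.17  0.  ]
(250, 228) [ 0.525  -0.1796  0.0231]
(250, 230) [ 0.525  -0.1809  0.0232]
(250, 232) [ 0.525  -0.1822  0.0233]
(250, 234) [ 0.5254 -0.1756  0.0394]
(250, 236) [ 0.5255 -0.1757  0.0416]
(250, 238) [ 0.5255 -0.1756  0.0442]
(250, 240) [ 0.5256 -0.1753  0.0472]
(250, 242) [ 0.5257 -0.175   0.05  ]
(250, 244) [ 0.5257 -0.1755  0.0511]
(265, 228) [ 0.5341 -0.1795  0.0232]
(265, 230) [ 0.5341 -0.1804  0.0243]
(265, 232) [ 0.5341 -0.1825  0.0226]
(265, 234) [ 0.5336 -0.1757  0.0393]
(265, 236) [ 0.5336 -0.1759  0.0413]
(265, 238) [ 0.5335 -0.176   0.0434]
(265, 240) [ 0.5334 -0.1757  0.0463]
(265, 242) [ 0.5334 -0.176   0.048 ]
(265, 244) [ 0.5333 -0.176   0.0502]
```

The depth picture and the side view agree that the shut fingertips sit about 33 mm above the reported TCP. So the fingers closed over the top of the block without touching it. From now on I'll treat the real tips as about 33 mm short of the TCP: open here, then go 30 mm deeper.

>>> arm_command:
  deltas:
    - [0.7,[0,0,0],[0,0,0]]
    - [0.7,[0,0,0],[0,0,0]]
    - [0.7,[0,0,0],[0,0,0]]
    - [0.7,[0,0,0],[0,0,0]]
    - [0.7,[0,0,0],[0,0,0]]
    - [0.7,[0,0,0],[0,0,0]]
    - [0.7,[0,0,8],[0,0,0]]
    - [0.7,[0,0,16],[0,0,0]]
    - [0.7,[0,0,24],[0,0,0]]
    - [0.7,[0,0,30],[0,0,0]]
    - [0.7,[0,0,30],[0,0,0]]

```text
time: 4.98
position: [0.5278, -0.1849, -0.0272]
tool_rot: [0.707, 0.708, -0.001, -0.002]
contact_force: [-0.2, 1.2, 0.3]
width: 0.0722
```

```bash
python3 - <<'E'
from g import *
delta([.5287,-.185,-.026],rot(np.pi/2))
snap('wrist','w5')
E
```

```text
t 4.98 shift mm [-0.1  0.9 -1.2] turn [-0.004 -0.002  0.001]
```

View pics/w5.png

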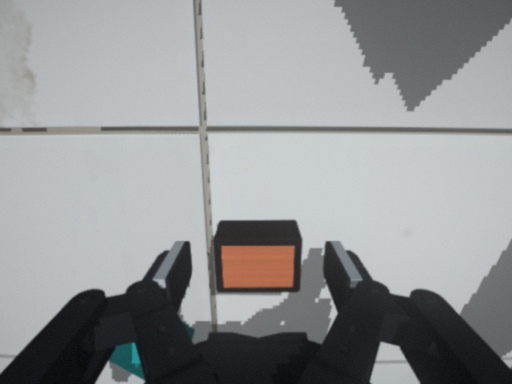

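The block at (258,267) now lies centred between the pads at their depth, so I'll close.

>>> arm_command:
  deltas:
    - [-0.1,[0,1,-1],[0,0,0]]
    - [-1,[0,1,-1],[0,0,0]]
    - [-1,[0,1,-1],[0,0,0]]
    - [-1,[0,1,-1],[0,0,0]]
    - [-1,[0,1,-1],[0,0,0]]
    - [-1,[0,1,-1],[0,0,0]]

```text
time: 5.53
position: [0.5296, -0.1853, -0.025]
tool_rot: [0.707, 0.708, -0.0, -0.001]
contact_force: [0.6, -0.1, 4.8]
width: 0.0422
```

```bash
python3 - <<'E'
from g import *
s=arm.read_state();print(s['width'],np.round(s['position'],4),s['contact_force'].round(2));snap('wrist','w6')
delta([.5475,.2008,.2],rot(np.pi/2))
E
```

```text
0.04219238724381042 [ 0.5296 -0.1853 -0.025 ] [ 0.56 -0.13  4.82]
t 5.58 shift mm [ 386.3   17.9 -224.6] turn [-0.002 -0.001  0.001]
```

View pics/w6.png

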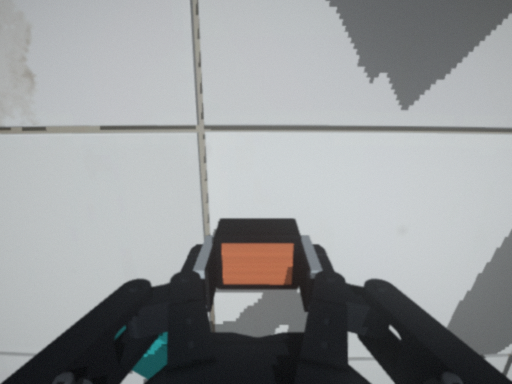

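Gripped at 42 mm. I'll lift and carry it to above the pan.

>>> arm_command:
  deltas:
    - [-1,[0,0,-15],[0,0,0]]
    - [-1,[0,0,-40],[0,0,0]]
    - [-1,[0,0,-80],[0,0,0]]
    - [-1,[20,2,-120],[0,0,0]]
    - [-1,[50,5,-150],[0,0,0]]
    - [-1,[90,8,-165],[0,0,0]]
    - [-1,[130,10,-165],[0,0,0]]
    - [-1,[170,12,-165],[0,0,0]]
    - [-1,[210,14,-165],[0,0,0]]
    - [-1,[250,16,-165],[0,0,0]]
    - [-1,[285,18,-165],[0,0,0]]
    - [-1,[320,18,-165],[0,0,0]]

```text
time: 6.58
position: [0.5471, 0.1369, 0.14]
tool_rot: [0.706, 0.708, -0.0, -0.001]
contact_force: [-0.3, -0.5, -1.0]
width: 0.0427
```

```bash
python3 - <<'E'
from g import *
s=arm.read_state();print(s['width'],np.round(s['position'],4),s['contact_force'].round(2))
delta([.5475,.2008,.1],rot(np.pi/2))
E
```

```text
0.04266950129439304 [0.5471 0.1369 0.14  ] [-0.33 -0.49 -1.  ]
t 6.58 shift mm [63.8  0.6 40.1] turn [-0.002 -0.001  0.002]
```

>>> arm_command:
  deltas:
    - [-1,[35,0,0],[0,0,0]]
    - [-1,[55,0.5,5],[0,0,0]]
    - [-1,[64,0.5,15],[0,0,0]]
    - [-1,[64,0.5,30],[0,0,0]]
    - [-1,[64,0.5,45],[0,0,0]]
    - [-1,[64,0.5,52],[0,0,0]]
    - [-1,[64,0.5,52],[0,0,0]]

```text
time: 7.17
position: [0.5457, 0.199, 0.086]
tool_rot: [0.707, 0.707, -0.003, -0.002]
contact_force: [-0.0, -0.3, -1.4]
width: 0.0428
```

```bash
python3 - <<'E'
from g import *
s=arm.read_state();print(s['width'],np.round(s['position'],4),s['contact_force'].round(2))
delta([.5475,.2008,.065],rot(np.pi/2))
snap('wrist','w7');snap('side','side2')
im=np.load('pics/side2.npz')['im'][180:300,240:400,::-1];cv2.imwrite('pics/c5.png',cv2.resize(im,None,fx=4,fy=4,interpolation=cv2.INTER_CUBIC))
E
```

```text
0.04276603649909764 [0.5457 0.199  0.086 ] [-0.02 -0.33 -1.45]
t 7.17 shift mm [ 1.8  1.9 21. ] turn [-0.006  0.001  0.001]
```

View pics/w7.png

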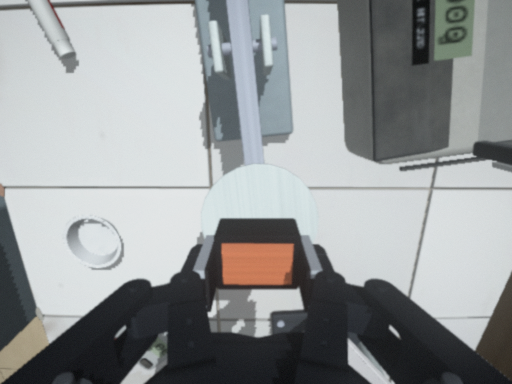

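View pics/c5.png

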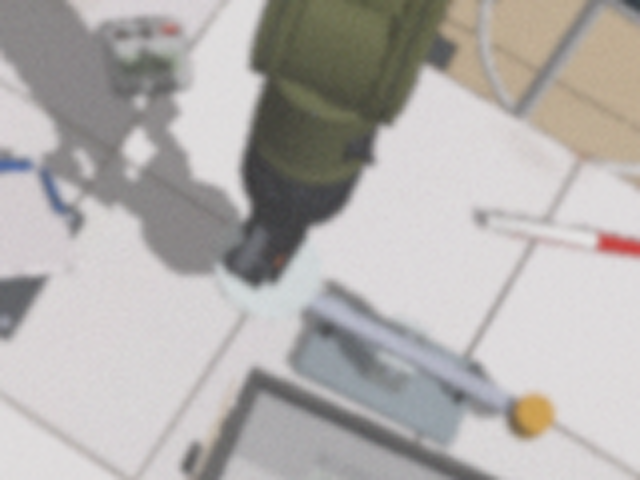

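The block is centred over the pan. I'll lower it and release.

>>> arm_command:
  deltas:
    - [-1,[1.5,1.5,8],[-0.004,0,0]]
    - [-1,[2,2,15],[-0.006,0,0]]
    - [-1,[2,2,19],[-0.006,0,0]]
    - [-1,[2,2,21],[-0.006,0,0]]
    - [-1,[2,2,21],[-0.006,0,0]]
    - [0.3,[2,2,21],[-0.006,0,0]]
    - [0.3,[2,2,21],[-0.006,0,0]]
    - [0.3,[2,2,21],[-0.006,0,0]]
    - [0.3,[2,2,21],[-0.006,0,0]]

```text
time: 8.02
position: [0.5497, 0.2019, 0.0673]
tool_rot: [0.707, 0.707, 0.002, 0.001]
contact_force: [-0.0, -0.4, 0.2]
width: 0.0554
```

```bash
python3 - <<'E'
from g import *
s=arm.read_state();print(s['width'],np.round(s['position'],4),s['contact_force'].round(2))
snap('wrist','w8')
E
```

```text
0.05543182462577581 [0.5497 0.2019 0.0673] [-0.03 -0.42  0.21]
```

View pics/w8.png

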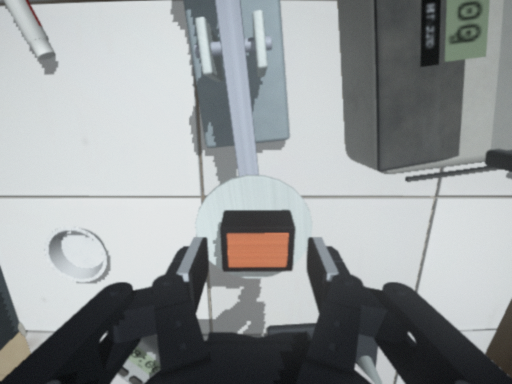

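Released. I'll wait for the beam to settle, then measure the pan and block heights.

>>> arm_command:
  deltas:
    - [0.3,[0,0,0],[0,0,0]]
    - [0.3,[0,0,0],[0,0,0]]
    - [0.3,[0,0,0],[0,0,0]]
    - [0.3,[0,0,0],[0,0,0]]
    - [0.3,[0,0,0],[0,0,0]]
    - [0.3,[0,0,0],[0,0,0]]
    - [0.3,[0,0,0],[0,0,0]]
    - [0.3,[0,0,0],[0,0,0]]
    - [0.3,[0,0,0],[0,0,0]]

```text
time: 8.82
position: [0.5496, 0.2019, 0.0673]
tool_rot: [0.707, 0.707, 0.002, 0.001]
contact_force: [-0.1, 0.2, 0.4]
width: 0.0553
```

```bash
python3 - <<'E'
from g import *
s=arm.read_state();print(s['width'],np.round(s['position'],4),s['contact_force'].round(2))
snap('wrist','w9')
for f in('w8','w9'):
    im=np.load(f'pics/{f}.npz')['im'].astype(int);r,g,b=im[...,0],im[...,1],im[...,2]
    for a,c,rr in comps((r>110)&(r-g>50)&(g>b),100): print(f,a,c,'block top',deproj('wrist',f,[c]).round(4))
    print('pan',deproj('wrist',f,[(258,190),(215,220),(300,220)]).round(4))
E
```

```text
0.05532948612859113 [0.5496 0.2019 0.0673] [-0.1   0.17  0.41]
w8 2026 [257.3 249.4] block top [[0.55   0.1968 0.0925]]
pan [[0.5505 0.2271 0.0705]
 [0.5219 0.2059 0.0693]
 [0.5786 0.2058 0.0692]]
w9 2017 [257.6 249.5] block top [[0.5501 0.197  0.093 ]]
pan [[0.5504 0.2274 0.0714]
 [0.5217 0.2055 0.0685]
 [0.5785 0.2056 0.0688]]
```

View pics/w9.png

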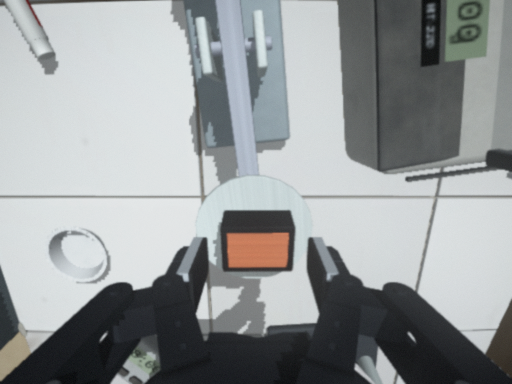

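Block A has sunk the pan: its face went from 0.087 to 0.069 m, and it stays there with the fingers clear (opening 55 mm). **Block A is the heavy one.** I'll regrasp it, with the tool tilted 0.08 rad to match the lowered pan.

>>> arm_command:
  deltas:
    - [0.4,[0,0.5,6],[0,0.04,0]]
    - [0.4,[-1,0.5,13],[0,0.08,0]]
    - [0.4,[-1,0.5,19],[0,0.08,0]]
    - [0.4,[-1,0.5,23],[0,0.08,0]]
    - [0.4,[-1,0.5,23],[0,0.08,0]]
    - [0.4,[-1,0.5,23],[0,0.08,0]]

```text
time: 9.37
position: [0.55, 0.2019, 0.0441]
tool_rot: [0.706, 0.707, 0.03, -0.027]
contact_force: [0.5, -0.5, 0.7]
width: 0.06
```

```bash
python3 - <<'E'
from g import *
s=arm.read_state();print(s['width'],np.round(s['position'],4),s['contact_force'].round(2),(R.from_quat(s['tool_rot']).as_matrix()).round(3).tolist())
snap('wrist','w10')
E
```

```text
0.06002247731301919 [0.55   0.2019 0.0441] [ 0.51 -0.53  0.67] [[-0.002, 1.0, 0.003], [0.997, 0.002, 0.08], [0.08, 0.003, -0.997]]
```

View pics/w10.png

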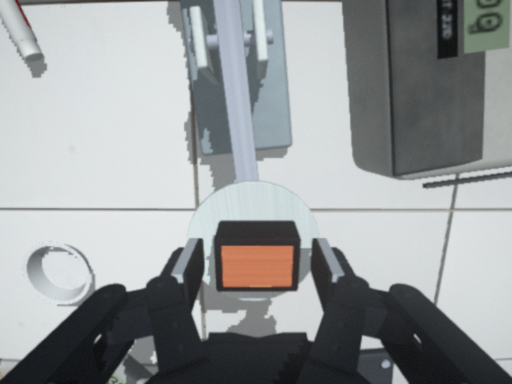

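The block at (258,266) is seen the same way as in the first grasp. I'll close and lift.

>>> arm_command:
  deltas:
    - [-1,[0,0,0],[0,0,0]]
    - [-1,[0,0,0],[0,0,0]]
    - [-1,[0,0,0],[0,0,0]]
    - [-1,[0,0,0],[0,0,0]]
    - [-1,[0,0,0],[0,0,0]]
    - [-1,[0,0,-10],[0,0,0]]
    - [-1,[0,0,-25],[0,0,0]]
    - [-1,[0,0,-50],[0,0,0]]
    - [-1,[0,0,-80],[0,0,0]]
    - [-1,[0,0,-90],[0,0,0]]
    - [-1,[0,0,-90],[0,0,0]]

```text
time: 10.33
position: [0.552, 0.1946, 0.1369]
tool_rot: [0.706, 0.707, 0.032, -0.025]
contact_force: [0.4, -0.7, 0.5]
width: 0.0426
```

```bash
python3 - <<'E'
from g import *
s=arm.read_state();print(s['width'],np.round(s['position'],4),s['contact_force'].round(2))
snap('wrist','w11')
C=np.array([.5585,.0045,.0222]);M=np.c_[cy,cx,-cn]
for h in(.06,.0015):
    P=C+F@[.045,.022,h-.025];print(P.round(4));delta(P,M)
E
```

```text
0.042551943783355646 [0.552  0.1946 0.1369] [ 0.37 -0.71  0.46]
[ 0.5876 -0.0099  0.0739]
t 10.38 shift mm [-209.    36.3   44.5] turn [-0.428  0.105  0.694]
[ 0.6123 -0.0083  0.0209]
t 10.38 shift mm [-211.7   60.7   97.6] turn [-0.428  0.105  0.694]
```

View pics/w11.png

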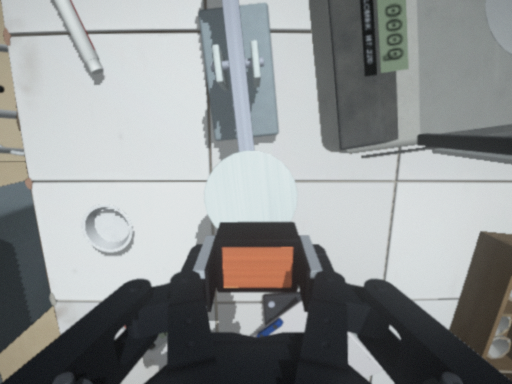

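Held firmly. Next I'll go to a hover above the plate, turned so the tool's z is along the plate's normal and the block's length is along the long rail.

>>> arm_command:
  deltas:
    - [-1,[-20,2,-5],[-0.04,0.01,0.07]]
    - [-1,[-50,5,-10],[-0.09,0.02,0.15]]
    - [-1,[-85,8,-10],[-0.15,0.037,0.24]]
    - [-1,[-120,12,-5],[-0.21,0.052,0.34]]
    - [-1,[-155,15,0],[-0.28,0.068,0.45]]
    - [-1,[-185,18,5],[-0.34,0.084,0.56]]
    - [-1,[-207,20,8],[-0.4,0.098,0.65]]
    - [-1,[-207,20,8],[-0.428,0.105,0.694]]
    - [-1,[-207,20,8],[-0.428,0.105,0.694]]
    - [-1,[-207,20,8],[-0.428,0.105,0.694]]
    - [-1,[-207,20,8],[-0.428,0.105,0.694]]

```text
time: 11.3
position: [0.593, -0.0128, 0.1436]
tool_rot: [0.895, 0.407, 0.171, 0.06]
contact_force: [0.3, 0.4, -1.9]
width: 0.0424
```

```bash
python3 - <<'E'
from g import *
s=arm.read_state();print(s['width'],np.round(s['position'],4),s['contact_force'].round(2),s['joint_pos'].round(2))
snap('wrist','w12')
C=np.array([.5585,.0045,.0222]);M=np.c_[cy,cx,-cn]
for h in(.1,.0015):
    P=C+F@[.045,.022,h-.025];delta(P,M)
E
```

```text
0.042372454688390584 [ 0.593  -0.0128  0.1436] [ 0.28  0.44 -1.87] [-0.07  0.63  0.03  2.12 -1.    0.04  0.23]
t 11.35 shift mm [-20.9 -24.8  23.3] turn [-0.057  0.044  0.002]
t 11.35 shift mm [-16.7 -19.2 121.5] turn [-0.057  0.044  0.002]
```

View pics/w12.png

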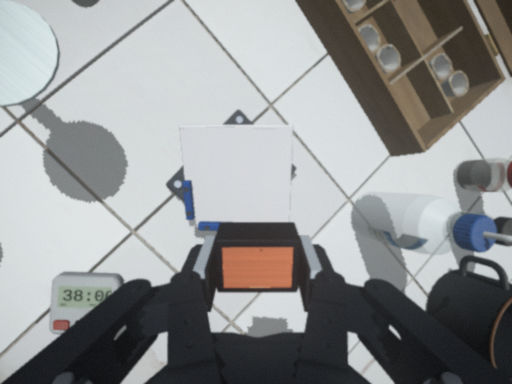

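The arm stopped short of the exact tilt, with joints 5 and 6 at their limits (-1.0 and 0.04), so it can't hold the full 25° outward tilt here. Instead I'll set the block down on the bench and regrasp it with the tool leaned 20° about the jaw axis. On the plate the tool can then stand nearer vertical while the block still lies flush.

```bash
python3 - <<'E'
from g import *
delta([.53,-.17,.08],rot(np.pi/2))
E
```

```text
t 11.35 shift mm [-172.8   44.    31.8] turn [ 0.336 -0.162 -0.709]
```

>>> arm_command:
  deltas:
    - [-1,[-20,5,0],[0.04,-0.02,-0.08]]
    - [-1,[-45,10,0],[0.09,-0.04,-0.18]]
    - [-1,[-80,18,0],[0.14,-0.065,-0.28]]
    - [-1,[-115,28,10],[0.19,-0.09,-0.4]]
    - [-1,[-150,38,20],[0.25,-0.12,-0.52]]
    - [-1,[-173,44,32],[0.3,-0.145,-0.63]]
    - [-1,[-173,44,32],[0.336,-0.162,-0.709]]
    - [-1,[-173,44,32],[0.336,-0.162,-0.709]]
    - [-1,[-173,44,32],[0.336,-0.162,-0.709]]
    - [-1,[-173,44,32],[0.336,-0.162,-0.709]]

```text
time: 12.18
position: [0.5294, -0.1685, 0.0793]
tool_rot: [0.707, 0.707, 0.001, -0.001]
contact_force: [-0.2, -0.6, -1.0]
width: 0.0426
```

```bash
python3 - <<'E'
from g import *
s=arm.read_state();print(s['width'],np.round(s['position'],4),s['contact_force'].round(2),s['joint_pos'].round(2))
delta([.53,-.17,-.0245],rot(np.pi/2))
E
```

```text
0.04258830779109427 [ 0.5294 -0.1685  0.0793] [-0.25 -0.59 -1.03] [ 0.06  0.8   0.29  1.89 -0.44  0.51  0.65]
t 12.18 shift mm [ -1.7   0.6 103.8] turn [-0.    -0.002  0.   ]
```

>>> arm_command:
  deltas:
    - [-1,[-1,0,30],[0,0,0]]
    - [-1,[-1.5,0.5,60],[0,0,0]]
    - [-1,[-1.5,0.5,80],[0,0,0]]
    - [-1,[-1.5,0.5,92],[0,0,0]]
    - [-1,[-1.5,0.5,100],[0,0,0]]
    - [-1,[-1.5,0.5,103],[0,0,0]]
    - [-1,[-1.5,0.5,103],[0,0,0]]
    - [0.5,[-1.5,0.5,103],[0,0,0]]
    - [0.5,[-1.5,0.5,103],[0,0,0]]
    - [0.5,[-1.5,0.5,103],[0,0,0]]
    - [0.5,[-1.5,0.5,103],[0,0,0]]

```text
time: 13.1
position: [0.5305, -0.17, -0.023]
tool_rot: [0.707, 0.707, 0.001, -0.0]
contact_force: [0.7, -0.1, 0.7]
width: 0.0639
```

```bash
python3 - <<'E'
from g import *
s=arm.read_state();print(s['width'],np.round(s['position'],4),s['contact_force'].round(2),s['joint_pos'].round(2))
snap('wrist','w13')
im=np.load('pics/w13.npz')['im'].astype(int);r,g,b=im[...,0],im[...,1],im[...,2]
for a,c,rr in comps((r>110)&(r-g>50)&(g>b),300):
    p=onz('wrist','w13',[c],.024)[0];q=onz('wrist','w13',cv2.boxPoints(rr),.024);print(a,c,p.round(4),q[:,:2].round(4).tolist())
ph=np.radians(20);y=np.array([1,0,0.]);z=np.array([0,-np.sin(ph),-np.cos(ph)]);M=np.c_[np.cross(y,z),y,z]
P=np.array([p[0],p[1],.016])+.04*z;print(P);delta(P,M);delta(P-.02*z,M)
E
```

```text
0.06393138376643805 [ 0.5305 -0.17   -0.023 ] [ 0.69 -0.12  0.67] [ 0.13  0.97  0.17  1.91 -0.5   0.3   0.71]
2733 [256.6 265.4] [ 0.5305 -0.1723  0.024 ] [[0.512, -0.1844], [0.5129, -0.161], [0.5484, -0.161], [0.5494, -0.1844]]
[ 0.53047161 -0.18595836 -0.0215877 ]
t 13.15 shift mm [-16.    0.1  -1.6] turn [ 0.001 -0.351  0.   ]
t 13.15 shift mm [ -9.2   0.2 -20.4] turn [ 0.001 -0.351  0.   ]
```

View pics/w13.png

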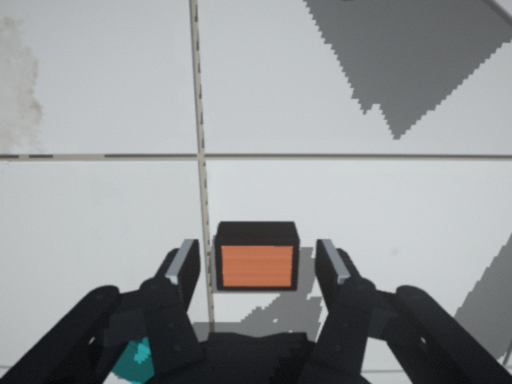

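The block lies flat at (0.5305, -0.172), straight, as w13 shows. I'll lean the tool -0.35 rad about its y axis, come down again and regrasp.

>>> arm_command:
  deltas:
    - [0.5,[-3,0,-18],[0,-0.08,0]]
    - [0.5,[-9,0,-21],[0,-0.2,0]]
    - [0.5,[-9,0,-21],[0,-0.32,0]]
    - [0.5,[-9,0,-21],[0,-0.35,0]]
    - [0.5,[-12,0,-14],[0,-0.35,0]]
    - [0.5,[-15,0,-6],[0,-0.35,0]]
    - [0.5,[-16,0,-2],[0,-0.35,0]]
    - [0.5,[-16,0,-1.5],[0,-0.35,0]]

```text
time: 13.82
position: [0.5292, -0.1885, -0.0222]
tool_rot: [0.698, 0.695, -0.123, 0.122]
contact_force: [-0.6, -0.3, -0.4]
width: 0.0643
```

```bash
python3 - <<'E'
from g import *
s=arm.read_state();print(s['width'],np.round(s['position'],4),s['contact_force'].round(2),s['joint_pos'].round(2))
print(R.from_quat(s['tool_rot']).as_matrix().round(3))
snap('wrist','w14')
E
```

```text
0.06425467504453188 [ 0.5292 -0.1885 -0.0222] [-0.62 -0.3  -0.38] [-0.25  1.06  0.49  1.99 -0.51  0.16  0.51]
[[ 0.004  1.    -0.001]
 [ 0.94  -0.004 -0.341]
 [-0.341 -0.    -0.94 ]]
```

View pics/w14.png

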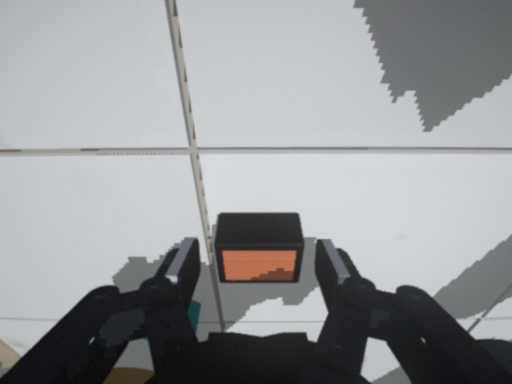

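>>> arm_command:
  deltas:
    - [-1,[0,0.5,0],[0,0,0]]
    - [-1,[0,0.5,0],[0,0,0]]
    - [-1,[0,0.5,0],[0,0,0]]
    - [-1,[0,0.5,0],[0,0,0]]
    - [-1,[0,0.5,0],[0,0,0]]
    - [-1,[10,0.5,-25],[0,0,0]]
    - [-1,[20,0.5,-60],[0,0,0]]
    - [-1,[35,0.5,-95],[0,0,0]]
    - [-1,[50,0.5,-120],[0,0,0]]
    - [-1,[50,0.5,-120],[0,0,0]]
    - [-1,[50,0.5,-120],[0,0,0]]

```text
time: 14.78
position: [0.5313, -0.0978, 0.0741]
tool_rot: [0.697, 0.697, -0.121, 0.122]
contact_force: [-0.7, -0.3, -1.3]
width: 0.0423
```

```bash
cat >> g.py <<'E'
C=np.array([.5585,.0045,.0222])
def plate(phi,bx,by,h):
    p=np.radians(phi);z=-(cn*np.cos(p)+cy*np.sin(p));M=np.c_[np.cross(cx,z),cx,z]
    return C+F@[bx,by,h+.016]+.04*z,M
E
python3 - <<'E'
from g import *
s=arm.read_state();print(s['width'],np.round(s['position'],4),s['contact_force'].round(2),s['joint_pos'].round(2))
snap('wrist','w15')
for h in(.1,.0015):
    P,M=plate(20,.045,.022,h);print(P.round(4));delta(P,M)
E
```

```text
0.04234427699686428 [ 0.5313 -0.0978  0.0741] [-0.65 -0.26 -1.34] [-0.52  0.93  0.69  1.99 -0.49  0.41  0.4 ]
[ 0.5612 -0.0213  0.1092]
t 14.83 shift mm [ 61.4  30.7 -60.1] turn [-0.14   0.182  0.803]
[ 0.6027 -0.0186  0.0199]
t 14.83 shift mm [94.4 72.2 22.9] turn [-0.14   0.182  0.803]
```

View pics/w15.png

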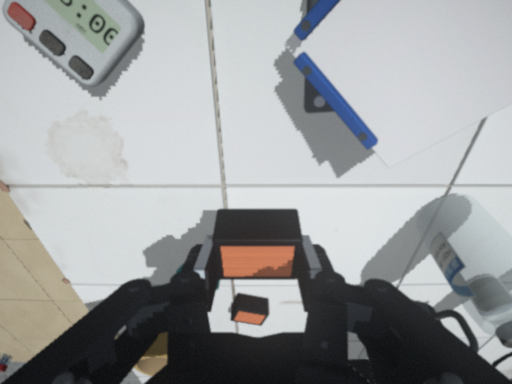

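Held with the lean, and block B is still in place at (250,310). Now to the plate hover.

>>> arm_command:
  deltas:
    - [-1,[5,2,-25],[-0.015,0.02,0.09]]
    - [-1,[15,6,-45],[-0.03,0.04,0.18]]
    - [-1,[30,14,-60],[-0.05,0.07,0.29]]
    - [-1,[45,22,-60],[-0.07,0.09,0.4]]
    - [-1,[61,31,-60],[-0.09,0.12,0.51]]
    - [-1,[61,31,-60],[-0.11,0.145,0.62]]
    - [-1,[61,31,-60],[-0.13,0.17,0.73]]
    - [-1,[61,31,-60],[-0.14,0.182,0.803]]
    - [-1,[61,31,-60],[-0.14,0.182,0.803]]
    - [-1,[61,31,-60],[-0.14,0.182,0.803]]

```text
time: 15.67
position: [0.5606, -0.0228, 0.1085]
tool_rot: [0.911, 0.383, 0.043, 0.145]
contact_force: [-0.5, 0.3, -0.9]
width: 0.0426
```

```bash
python3 - <<'E'
from g import *
s=arm.read_state();print(s['width'],np.round(s['position'],4),s['contact_force'].round(2),s['joint_pos'].round(2),s['joint_vel'].round(2))
snap('wrist','w16')
for h in(.1,.0015):
    P,M=plate(20,.045,.022,h);print(P.round(4));delta(P,M)
E
```

```text
0.04260900089602786 [ 0.5606 -0.0228  0.1085] [-0.54  0.26 -0.94] [-0.62  0.84  0.71  2.08 -0.92  0.32 -0.04] [-0.01  0.    0.01 -0.03  0.01  0.    0.  ]
[ 0.5612 -0.0213  0.1092]
t 15.72 shift mm [ 0.8 -0.7 -0.7] turn [-0.001  0.002  0.001]
[ 0.6027 -0.0186  0.0199]
t 15.72 shift mm [34.7 -0.6 91.7] turn [-0.001  0.002  0.001]
```

View pics/w16.png

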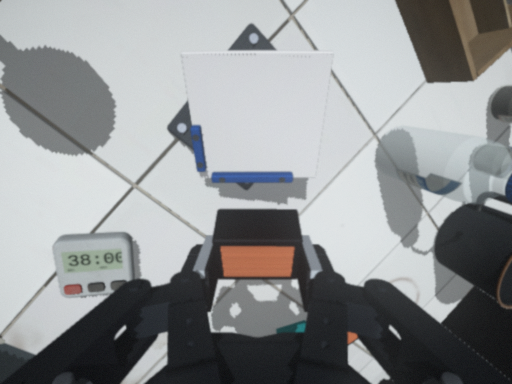

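The pose is reached, and the block's long side is parallel to the long rail in the picture (rail (212–292,177)). I'll check the corner estimate from this closer view and then go halfway down.

```bash
python3 - <<'E'
from g import *
im=np.load('pics/w16.npz')['im'].astype(int);bl=(im[...,2]-im[...,0]>50)
for a,c,rr in comps(bl,60):
    if not(150<c[0]<320 and c[1]<200):continue
    b=cv2.boxPoints(rr);o,dr=rays('wrist','w16',b);p0=C+.008*cn
    X=o+dr*(((p0-o)@cn)/(dr@cn))[:,None];print(a,c,(F.T@(X-C).T).T.round(4).tolist())
E
```

```text
321 [197.6 146.3] [[-0.0072, 0.0469, 0.008], [0.0002, 0.048, 0.008], [0.0002, 0.0053, 0.008], [-0.0081, 0.004, 0.008]]
746 [251.9 176.4] [[0.0062, 0.0031, 0.008], [0.0768, 0.0032, 0.008], [0.0776, -0.0065, 0.008], [0.0053, -0.0066, 0.008]]
```

>>> arm_command:
  deltas:
    - [-1,[7,-0.5,15],[0,0,0]]
    - [-1,[13,-0.5,32],[0,0,0]]
    - [-1,[20,-0.5,50],[0,0,0]]
    - [-1,[25,-0.5,65],[0,0,0]]
    - [-1,[25,-0.5,65],[0,0,0]]
    - [-1,[25,-0.5,65],[0,0,0]]

```text
time: 16.22
position: [0.5907, -0.0199, 0.0451]
tool_rot: [0.911, 0.384, 0.043, 0.145]
contact_force: [-0.1, -0.7, -0.6]
width: 0.043
```

```bash
python3 - <<'E'
from g import *
s=arm.read_state();print(s['width'],np.round(s['position'],4),s['contact_force'].round(2),s['joint_pos'].round(2),s['joint_vel'].round(2))
snap('wrist','w17')
for h in(.02,.0015):
    P,M=plate(20,.045,.022,h);print(P.round(4));delta(P,M)
E
```

```text
0.043049796981133086 [ 0.5907 -0.0199  0.0451] [-0.1  -0.68 -0.61] [-0.53  0.93  0.56  2.01 -0.95  0.21 -0.05] [-0.01 -0.03  0.03  0.02 -0.   -0.   -0.  ]
[ 0.5949 -0.0191  0.0367]
t 16.27 shift mm [ 3.9 -0.6  9.4] turn [-0.001  0.003  0.002]
[ 0.6027 -0.0186  0.0199]
t 16.27 shift mm [10.3 -0.6 26.7] turn [-0.001  0.003  0.002]
```

View pics/w17.png

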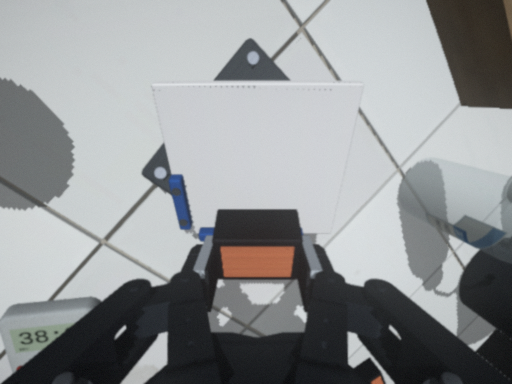

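The rails match the estimate to about 1–2 mm. I'll lower it onto the plate.

>>> arm_command:
  deltas:
    - [-1,[4,-0.5,9],[0,0,0]]
    - [-1,[7,-0.5,16],[0,0,0]]
    - [-1,[10,-0.5,21],[0,0,0]]
    - [-1,[11,-0.5,24],[0,0,0]]
    - [-1,[12,-0.5,26],[0,0,0]]
    - [-1,[12,-0.5,26],[0,0,0]]

```text
time: 16.77
position: [0.6039, -0.0172, 0.0202]
tool_rot: [0.911, 0.384, 0.043, 0.145]
contact_force: [0.7, 0.0, -1.3]
width: 0.0423
```

```bash
python3 - <<'E'
from g import *
s=arm.read_state();print(s['width'],np.round(s['position'],4),s['contact_force'].round(2),s['joint_pos'].round(2),s['joint_vel'].round(2))
snap('wrist','w18');snap('scene','sc2')
P,M=plate(20,.045,.022,.0015);delta(P,M)
T=R.from_quat(s['tool_rot']).as_matrix();Q=s['position']-.04*T[:,2];print('block ref',(F.T@(Q-C)*1000).round(1),'minus 16')
im=np.load('pics/sc2.npz')['im'][110:210,200:320,::-1];cv2.imwrite('pics/c6.png',cv2.resize(im,None,fx=6,fy=6,interpolation=cv2.INTER_CUBIC))
E
```

```text
0.04231805006669244 [ 0.6039 -0.0172  0.0202] [ 0.75  0.05 -1.25] [-0.5   0.98  0.52  1.98 -0.95  0.19 -0.07] [-0.   -0.01  0.01  0.01  0.    0.    0.  ]
t 16.87 shift mm [-1.6 -0.1  0.8] turn [-0.001  0.003  0.002]
block ref [44.9 23.9 17.2] minus 16
```

View pics/w18.png

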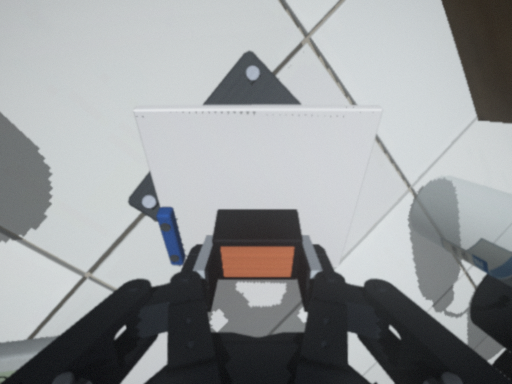

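View pics/c6.png

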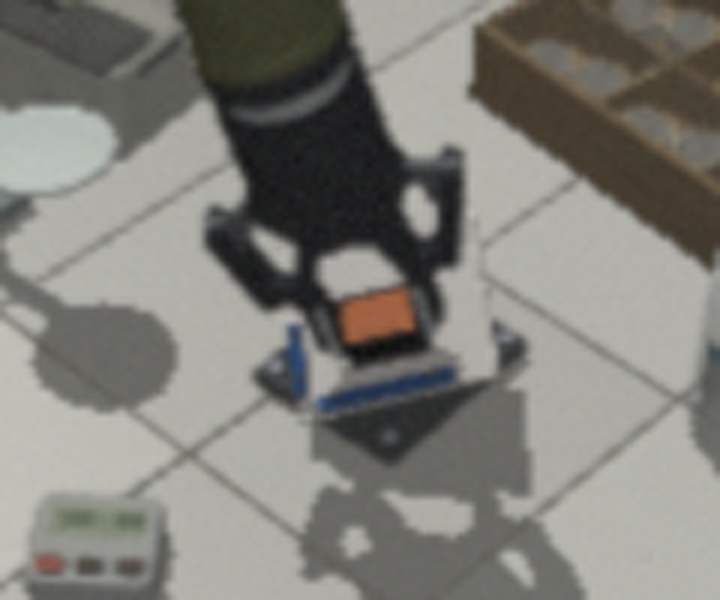

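The block is poised flush about 1 mm over the plate, parallel to the long rail. I'll release gently and back off along the fingers.

>>> arm_command:
  deltas:
    - [0.0,[0,0,1],[0,0,0]]
    - [0.15,[0,0,1],[0,0,0]]
    - [0.25,[0,0,1],[0,0,0]]
    - [0.25,[0,0,1],[0,0,0]]
    - [0.25,[0,0,1],[0,0,0]]
    - [0.25,[0,0,1],[0,0,0]]
    - [0.25,[0,0,-8],[0,0,0]]
    - [0.25,[0,0,-25],[0,0,0]]
    - [0.25,[0,0,-50],[0,0,0]]
    - [0.25,[0,0,-80],[0,0,0]]
    - [0.25,[0,0,-100],[0,0,0]]
    - [0.25,[0,0,-100],[0,0,0]]

```text
time: 17.87
position: [0.5863, 0.0067, 0.1201]
tool_rot: [0.911, 0.384, 0.046, 0.146]
contact_force: [0.4, 0.2, 0.4]
width: 0.0534
```

```bash
python3 - <<'E'
from g import *
s=arm.read_state();print(s['width'],np.round(s['position'],4),s['contact_force'].round(2),s['joint_pos'].round(2),s['joint_vel'].round(2))
snap('wrist','w19');snap('scene','sc3')
im=np.load('pics/sc3.npz')['im'][110:210,200:320,::-1];cv2.imwrite('pics/c7.png',cv2.resize(im,None,fx=6,fy=6,interpolation=cv2.INTER_CUBIC))
E
```

```text
0.05340521146725546 [0.5863 0.0067 0.1201] [0.43 0.17 0.38] [-0.7   0.86  0.79  1.99 -0.84  0.41 -0.17] [ 0.05  0.04 -0.08  0.01 -0.04 -0.06  0.04]
```

View pics/w19.png

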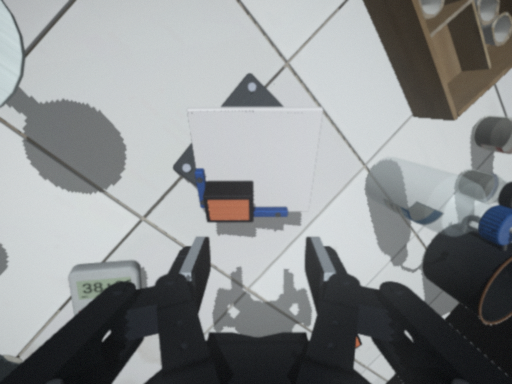

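View pics/c7.png

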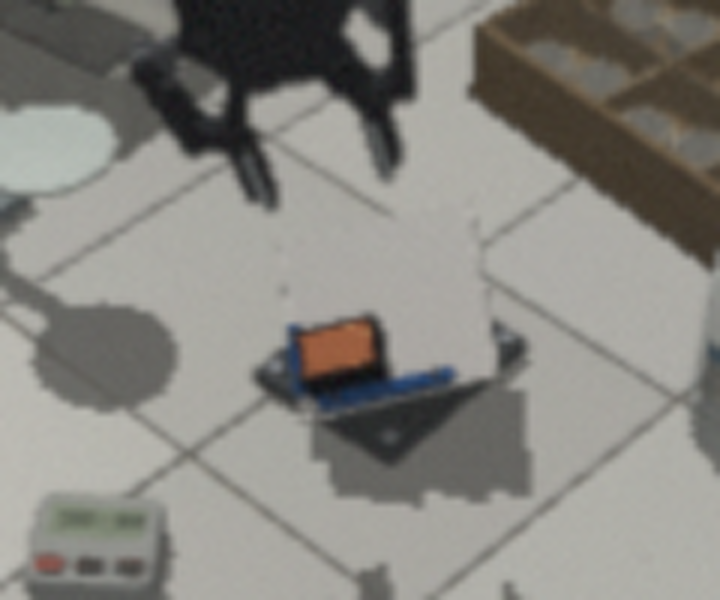

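The block seems to have slid home against both rails. I'll move up a little for a clear view and verify numerically.

>>> arm_command:
  deltas:
    - [0.25,[0,0,-25],[0,0,0]]
    - [0.25,[0,0,-30],[0,0,0]]
    - [0.25,[0,0,-30],[0,0,0]]
    - [0.25,[0,0,-30],[0,0,0]]
    - [0.25,[0,0,-30],[0,0,0]]
    - [0.25,[0,0,-30],[0,0,0]]

```text
time: 18.47
position: [0.5788, 0.0131, 0.1445]
tool_rot: [0.911, 0.384, 0.044, 0.145]
contact_force: [-0.4, -0.9, 0.1]
width: 0.0535
```

```bash
python3 - <<'E'
from g import *
for n,f in(('wrist','w20'),('scene','sc4'),('side','sd4')):
    snap(n,f);im=np.load(f'pics/{f}.npz')['im'].astype(int);r,g,b=im[...,0],im[...,1],im[...,2]
    for nm,m,hh in(('cop',(r>110)&(r-g>50)&(g>b),.024),('rail',b-r>50,.008)):
        for a,c,rr in comps(m,25):
            o,dr=rays(n,f,np.r_[[c],cv2.boxPoints(rr)]);p0=C+hh*cn
            X=(o+dr*(((p0-o)@cn)/(dr@cn))[:,None]-C)@F*1000
            if np.abs(X[0]).max()<110:
                print(f,nm,a,c,'ctr',X[0].round(1),'box',X[1:,:2].round(1).tolist())
                if nm=='cop':
                    e=max([X[2]-X[1],X[3]-X[2]],key=np.linalg.norm);print('  yaw',round(float(np.arctan(e[1]/e[0])),3),'depth pt',((deproj(n,f,[c])[0]-C)@F*1000).round(1))
            elif nm=='cop': print(f,'other copper',c,onz(n,f,[c],.024).round(4))
im=np.load('pics/w20.npz')['im'][:,:,::-1]
cv2.imwrite('pics/c8.png',cv2.resize(im[110:260,150:350],None,fx=4,fy=4,interpolation=cv2.INTER_CUBIC))
im=np.load('pics/sd4.npz')['im'][:,:,::-1]
cv2.imwrite('pics/c9.png',cv2.resize(im[120:260,150:340],None,fx=4,fy=4,interpolation=cv2.INTER_CUBIC))
s=arm.read_state();print(s['time'],s['contact_force'].round(2),s['position'])
E
```

```text
w20 cop 676 [233.4 197.9] ctr [22.2 15.7 24. ] box [[5.1, 26.6], [39.7, 26.7], [39.4, 3.9], [3.0, 3.8]]
  yaw 0.003 depth pt [22.1 14.9 23. ]
w20 rail 61 [206.7 164.9] ctr [-3.3 43.7  8. ] box [[-6.4, 48.1], [0.3, 48.1], [-0.6, 39.0], [-7.5, 39.0]]
w20 rail 82 [208. 180.] ctr [-4.  25.9  8. ] box [[-6.0, 34.3], [-0.1, 34.3], [-2.1, 14.5], [-8.3, 14.5]]
w20 rail 218 [270.9 201.3] ctr [60.3 -1.8  8. ] box [[45.4, 2.7], [76.1, 2.8], [76.8, -6.9], [45.5, -7.0]]
sc4 other copper [111.5 111.4] [[0.4291 0.6134 0.024 ]]
sc4 other copper [377.3 147.1] [[ 0.9592 -0.2019  0.024 ]]
sc4 cop 60 [255.7 167.6] ctr [21.8 14.2 24. ] box [[5.0, 25.1], [37.5, 23.8], [38.6, 3.7], [6.3, 4.9]]
  yaw -0.04 depth pt [21.3 15.6 21.4]
sc4 other copper [325.7 242.2] [[ 0.5209 -0.315   0.024 ]]
sd4 other copper [177.  164.5] [[ 0.5221 -0.3146  0.024 ]]
sd4 cop 51 [245. 221.] ctr [23.5 15.4 24. ] box [[37.1, 6.0], [4.9, 8.0], [10.0, 24.9], [41.8, 22.7]]
  yaw -0.064 depth pt [23.9 16.2 24.8]
sd4 other copper [118.1 256.2] [[ 0.8791 -0.258   0.024 ]]
sd4 other copper [449.2 296.8] [[0.4215 0.6371 0.024 ]]
sd4 other copper [426.9 307.8] [[0.4898 0.5919 0.024 ]]
sd4 other copper [413.3 309.2] [[0.5162 0.5586 0.024 ]]
sd4 other copper [434.4 308.4] [[0.4789 0.6123 0.024 ]]
sd4 other copper [445.6 308. ] [[0.459  0.6414 0.024 ]]
sd4 other copper [426.8 325.5] [[0.5375 0.614  0.024 ]]
18.6167 [-0.17  0.13 -0.15] [0.57907532 0.01307226 0.14499152]
```

View pics/c8.png

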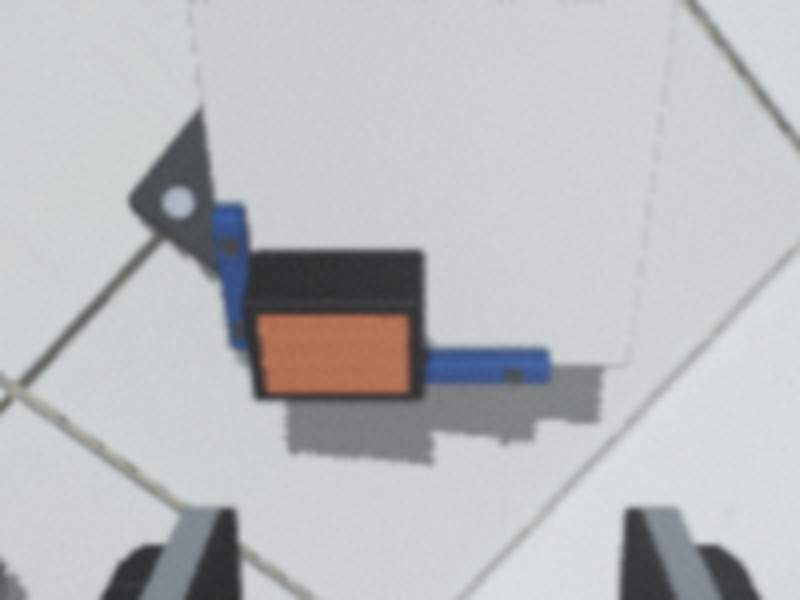

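View pics/c9.png

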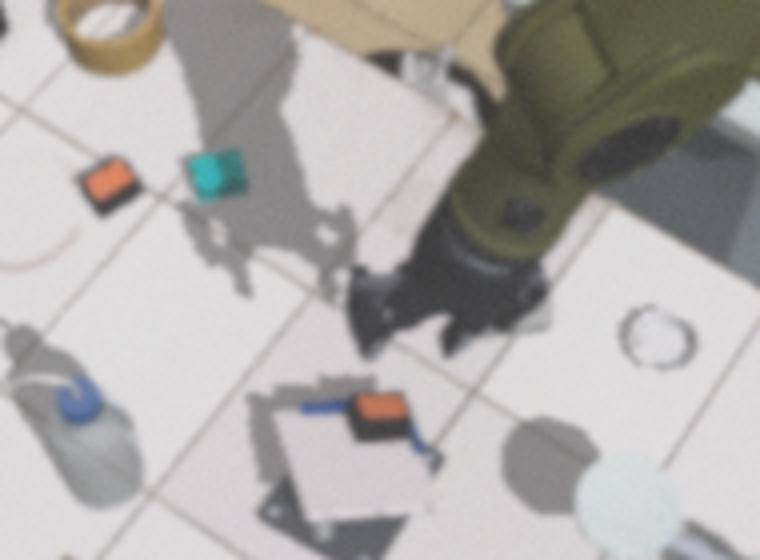

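The heavy block's centre measures (22, 15–16) mm along the rails, with its top 23–24 mm above the plate. It is flush with both rails, its yaw is about 0, and the gripper is clear. Block B, the timer and the dish haven't moved. I'll hand in.

```bash
python3 -c "
from rig import arm
print(arm.hand_in())"
```

```text
the job is handed in; nothing more can be done
None
```

I weighed one block, found it was the heavy one, and slid it home in the low corner of the plate. I handed in at about 18.6 s of the 61 s allowed; hand-in gives no verdict.

**What I did**
- **Weighing:** I set the block that started at (0.529, -0.185) on the pan and let go. The pan sank from 0.087 to 0.069 m and stayed down with the fingers clear, so that block is the heavy one.
- **Placing:** I regrasped it with a 20° lean and released it flush on the plate, parallel to the long rail, and it slid into the corner.

**Last checks**
- **Heavy block:** its centre measures about (22, 15.5) mm along the rails, against a seat at (22, 16) mm; single views range over x 21–24 and y 14–16 mm. Its top is 21–25 mm above the plate.
- **Alignment:** yaw reads 0.003 rad in the close wrist view. The coarser scene and side views read -0.04 and -0.06 rad, which I put down to their low resolution; the limit is 0.07.
- **Light block:** it was never touched and lies where it started, at (0.522, -0.315), to within 1 mm.
- **Surroundings:** the arm touched nothing. The dish, the tape and the turquoise look-alike show no change in the pictures. I judged these by eye only; the timer is partly hidden in the last views but looked unmoved just before.

**What went wrong on the way**
- The first grasp closed above the block without touching it. The shut fingertips measured about 33 mm short of the reported TCP, contrary to the description, and I corrected for that afterwards.
- The exact 25° tool tilt at the plate ran into the limits of joints 5 and 6, so I set the block back on the bench and regrasped it with the lean.

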